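# Snap the lid on the bobbin tub and stack it on its twin

### The arm

A 7-joint arm with a two-finger parallel gripper is mounted at the origin on the work surface. World frame = base frame: x ahead of the robot, y to its left, z up, the work surface at z = 0. Lengths are in m, angles in rad, forces in N, time in s.
With the tool pointing down it reaches from about 0.4 to 0.85 m from the base axis. Payload 10.4 kg.
Tool frame: the origin (TCP) lies at the very end of the fingers, on their centre line; the grasp point (between the pads) lies 19 mm behind it; x points along the fingers, y is the direction in which the jaws open and shut, and the axes are right-handed (so a half turn about x gives the same grasp; the last joint's range is limited). The gripper opens to 87 mm and grips with 3 to 60 N. Pads are 19 mm wide; open, the fingers measure 117 mm over their backs; the gripper's body (75 mm by 190 mm) begins 51 mm behind the grasp point.
Start: joints at [-1.237, 0.332, -0.065, 1.46, 0.022, 1.35, -0.088], TCP at [0.218, 0.586, 0.223] pointing down, gripper open.
Joint ranges: [-2.6, 2.6], [-0.5, 2.12], [-1.47, 1.34], [0.16, 2.42], [-1.27, 4.41], [0.06, 2.06], [-2.6, 2.6]. Speed limits (rad/s): [2.22, 2.22, 2.79, 2.79, 3.14, 3.14, 3.14].

### API

Orientations are given as a unit quaternion [x, y, z, w].
In Python, from bench import r gives the robot as it stands.
- The arm moves only by the tool carry_out, never from a script. Its argument "motion" is one flat list of numbers, 5 for each row, row after row: the finger opening in m, from 0 to 0.087, then the shift along the tool's x, y, z in m, then the turn about the tool's x in degrees. In form: [fingers, dx, dy, dz, turn, fingers, dx, dy, dz, turn, ...]. A call has 1 to 10 rows; each row shifts and turns the commanded pose from where the row before left it, along the tool's axes as they then stand; what a row does not reach is not made up. A row lasts 1/12 s, in which the tool goes at most 41.7 mm and 7.16 degrees, less where a joint would pass 70% of its speed; a pose out of reach is approached as far as the arm can. A call with a gripper value outside its range is refused whole. The fingers move at their own pace and stop on an object; "force" is the grip in N (left out, the last holds). Time passes only in rows, so rows that do not move let the fingers close. It gives the time, the measured TCP pose, the force and the opening at its end, in the units of the state.
- r.state(): the state, without advancing time (a new reading comes with each control period).
- r.capture(name): name is "side" or "top" or "wrist"; returns a dict with "color" (400x640x3 uint8, red, green, blue), "K" (3x3 intrinsics, pixels), "distortion" ([k1, k2, p1, p2, k3] as OpenCV has them; the pictures are not rectified), "cam_to_world" (4x4, takes a point from camera to world coordinates). Camera axes: x right, y down, z forward; pixel columns grow to the right and rows downward; lengths in m; the calibration is good to about 2 mm. A picture is of the moment at which its call begins. There is no depth.
- r.sign_off(): hands the job in, once; it reports no verdict.
The state is a dict: "time": time; "q": joint angles; "qvel": joint speeds; "effort": joint torques, N m; "position": TCP position; "tool_rot": TCP orientation; "contact_force": force on the tool from outside, world axes, zero at the start; "moment": the same for the moment, N m; "finger_gap": finger opening in m.
Only numpy, scipy, OpenCV 4.12 (cv2) and the standard library are available. Lean on these libraries where they do the work, as an engineer would, in place of code of your own. Each camera call takes 0.05 s, during which the arm holds its last target.

### The job

Put the loose blue lid on the open white tub of thread bobbins and, with the tub standing on the table, press both ends of the lid down until their clips snap and the lid is fully home. Then pick the closed tub up, keeping it level, and stack it squarely on the closed tub with the green lid, its foot nested down inside the raised rim of that lid, and let go. Leave that lower tub where it stands and do not disturb the other things on the table.

Things in the scene. Friction and masses are not known exactly. Their poses are not given: they have to be found in the camera images.
- tub_center (a point): Open white plastic tub, loose on the table, with three thread bobbins fixed in it (about 0.2 kg in all). This point is its centre, half-way up: 30 mm above its underside, 30 mm below its rim. x along its length, y across, z up. Straight walls 140 (x) by 56 mm (y) outside, 60 mm high. Its foot, the lowest 6 mm, is smaller, 133 by 48 mm, and tapers to 127 by 42 mm at the bottom.
- tub_mouth (a point): Centre of the same tub's mouth, level with its rim, 60 mm above its underside. The mouth is 135 by 51 mm inside, walls 2.5 mm thick; the bobbins end 24 mm below it. At each end the rim has a lip 2.5 mm thick out to x = +-73.5 mm, under which the lid's clips snap.
- lid_center (a point): Blue lid (about 85 g) lying right way up. This point is its centre, half-way up: 13.5 mm above its lowest edge. x along its length, y across, z up; fits either way round. Its plate, 147 by 62 by 3 mm, has its underside 5.5 mm above this point (on the tub's rim when home); a rim 5 mm wide stands 5 mm above it. Grip its long sides, 62 mm apart, 5.5 to 13.5 mm above this point.
- lid_end_a (a point): Point on top of the lid's plate near its +x end, 55 mm from the middle, inside the raised rim: where to press that end down. It lies 8.5 mm above lid_center; with the lid home, 3 mm above the tub's rim. Under the plate a plug reaches 19 mm down into the tub, with 1 mm of play lengthwise and 1.75 mm sideways; its lowest 9 mm taper inwards by 4.7 mm as a lead-in.
- lid_end_b (a point): The same point at the lid's -x end. Set loosely on the tub, the lid stands about 8 mm high on its clips; 5 to 10 N pressed down on one end snaps that end home (up to 20 N if both go at once). Snapped on at both ends it carries the tub: the closed tub can be lifted by the lid's long sides, which stand 3 mm out beyond the tub's walls.
- clip_a (a joint): Sprung clip, 34 mm wide, hanging at the lid's +x end (out to 79 mm from the middle). Angle in rad: 0 hanging straight, about 0.2 outwards while it passes the lip, nearly 0 again when snapped under it.
- clip_b (a joint): The like clip at the lid's -x end.
- twin_top (a point): The other tub, of the same make and size, full (0.4 kg), loose, its green lid on. This point: centre of the upper face of its lid's plate, 63 mm above the table. x along its length, y across, z up. Round it the raised rim, 5 mm high, 137 by 52 mm inside, leaves 2 mm of play round a tub's foot. A tub goes on either way round; nested, tub_center is 30 mm above this point.
- yarn_cone: Bystander: red cone of yarn, 68 mm wide, 90 mm high; origin at the centre of its underside.
- weight: Bystander: grey covered weight, 100 x 50 x 32 mm; origin at the centre of its underside.
- soft_brush: Bystander: wooden-handled soft brush, 180 mm long, lying flat; origin at its underside.
- loupe: Bystander: black stand loupe, 64 x 64 x 67 mm; origin at the centre of its underside.
Mind the look-alikes: they are no part of the job. What is shaped like the part that bears tub_center but black or purple is not meant.

How it is judged:
On the way:
1. with the tub standing on the table, the lid is on it with both ends snapped fully home (plate within about 2 mm of flat on the rim) (z of lid_end_a in the frame of tub_center between 0.029 and 0.0352 m and z of lid_end_b in the frame of tub_center between 0.029 and 0.0352 m and x of lid_center in the frame of tub_center between -0.005 and 0.005 m and y of lid_center in the frame of tub_center between -0.005 and 0.005 m and height (world z) of tub_center below 0.036 m and angle between tub_center's own z axis and vertical below 0.06 rad), for 0.2 s.
At the end, for the whole second after the job is handed in: The tub stands nested in the rim of the twin's lid (within 6 mm each way, down within 2 mm, parallel within 0.08 rad), its own lid still snapped home at both ends (within 2 mm, centred within 5 mm), the twin upright on the table, all at rest (x of tub_center in the frame of twin_top between -0.006 and 0.006 m and y of tub_center in the frame of twin_top between -0.006 and 0.006 m and z of tub_center in the frame of twin_top between 0.0275 and 0.0318 m and angle between the x axis of tub_center and the x axis of twin_top, either way round below 0.08 rad and z of lid_end_a in the frame of tub_center between 0.029 and 0.0352 m and z of lid_end_b in the frame of tub_center between 0.029 and 0.0352 m and x of lid_center in the frame of tub_center between -0.005 and 0.005 m and y of lid_center in the frame of tub_center between -0.005 and 0.005 m and height (world z) of twin_top between 0.058 and 0.068 m and linear speed of each of tub, lid below 0.02 m/s and angle between twin_top's own z axis and vertical below 0.06 rad); the robot touches nothing.
It fails at once if the tub tips by more than 0.4 rad (angle between tub_center's own z axis and vertical above 0.4 rad).
It fails at once if the lower tub is shifted by more than 30 mm (distance of twin_top from where it was at the start of the episode above 0.03 m).
It fails at once if the yarn cone, weight, brush or loupe is moved by more than 30 mm (distance of any of yarn_cone, weight, soft_brush, loupe from where it was at the start of the episode above 0.03 m).
It also fails if it takes over 69 s, if anything falls off the work surface, if the arm or the gripper's body presses on something with over 40 N, if the wrist force passes 120 N, or if a joint passes its speed limit or range.

## Working session

There is one attempt and no reset: what is moved stays moved. The work goes in short steps, Python scripts to look and compute and a tool call to move; the robot and the scene stay as the last step left them, time stands still between calls to the robot, and variables do not carry over. Pictures are saved under pics/ and viewed, and the job is handed in when it is done.

Besides the shell and the picture viewer there is one more tool, called after "Emit:" as name(argument=value, ...) on one line, values as JSON. carry_out: Moves the arm, as the interface text tells. Its arguments: {"type":"object","properties":{"motion":{"type":"array","items":{"type":"number"}},"force":{"type":"number"}},"required":["motion"]}

```bash
mkdir -p pics; ls
python3 - <<'E'
from bench import r
import cv2
s=r.state()
print({k:s[k] for k in s})
for n in ['top','side','wrist']:
    c=r.capture(n); cv2.imwrite(f'pics/{n}0.png',c['color'][:,:,::-1]); print(n,c['K'],c['distortion'],c['cam_to_world'])
E
```

```text
pics
{'time': 0.0, 'q': array([-1.23657554,  0.3328869 , -0.0647159 ,  1.46096518,  0.02162459,
        1.34990742, -0.08852419]), 'qvel': array([-2.74319266e-04,  8.66994410e-04, -1.61113854e-03,  8.12872026e-04,
        1.94906223e-03,  2.04651467e-04,  2.11179075e-06]), 'effort': array([-6.10120915e-04, -6.23244452e+01,  2.42276082e-02, -3.89921844e+01,
       -6.14090497e-02,  3.92022240e-02,  9.85787460e-05]), 'position': array([0.21817566, 0.58525368, 0.22173322]), 'tool_rot': array([ 0.12496462,  0.69594529, -0.12599698,  0.69582236]), 'contact_force': array([0.31969909, 0.85742825, 0.2039504 ]), 'moment': array([0.06732224, 0.01296777, 0.01816264]), 'finger_gap': 0.08683446741487548}
top [[406.92368627   0.         322.11926736]
 [  0.         406.92368627 202.73812422]
 [  0.           0.           1.        ]] [-0.10040282  0.          0.          0.          0.        ] [[-0.0109746  -0.99204139  0.125433    0.38940466]
 [-0.99993229  0.01137336  0.00246337 -0.08464809]
 [-0.00387036 -0.12539747 -0.99209903  1.10331148]
 [ 0.          0.          0.          1.        ]]
s
[... 161 characters left out ...]
        0.          0.        ] [[ 0.99896171 -0.02890208  0.0352161   0.48280471]
 [-0.04542454 -0.57283681  0.8184098  -1.21639439]
 [-0.00348067 -0.81915973 -0.5735549   0.84302342]
 [ 0.          0.          0.          1.        ]]
wrist [[340.46362478   0.         321.19320317]
 [  0.         340.46362478 197.65267042]
 [  0.           0.           1.        ]] [-0.02202518  0.          0.          0.          0.        ] [[ 3.48996146e-01  9.06522110e-01  2.37527585e-01  1.52102180e-01]
 [ 9.37123835e-01 -3.37388521e-01 -8.92631188e-02  6.08841061e-01]
 [-7.79910115e-04  2.53745246e-01 -9.67270770e-01  3.85852034e-01]
 [ 0.00000000e+00  0.00000000e+00  0.00000000e+00  1.00000000e+00]]
```

View pics/top0.png

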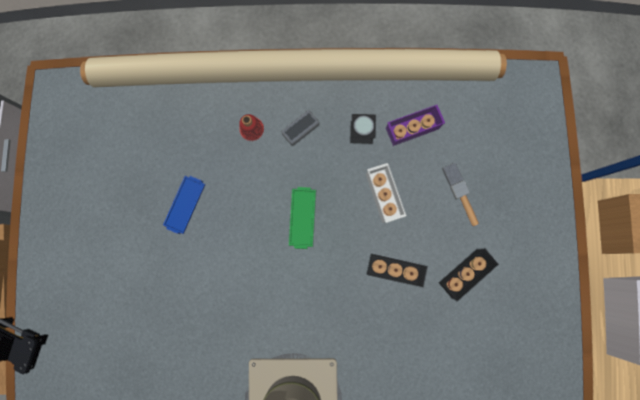

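View pics/side0.png

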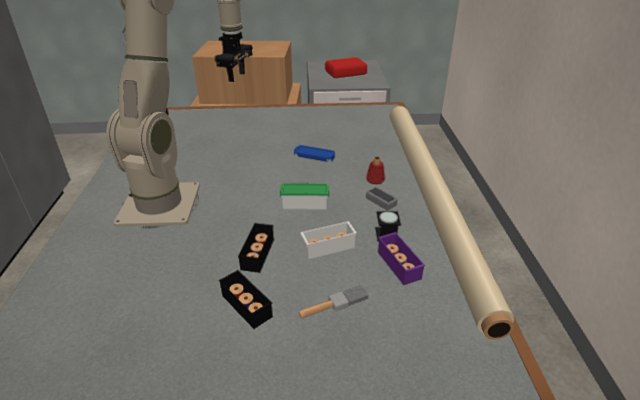

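View pics/wrist0.png

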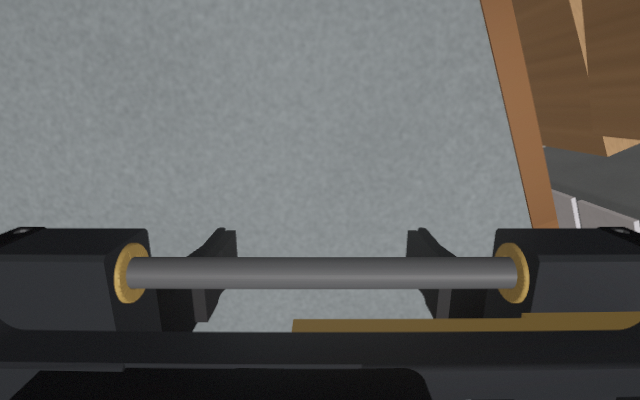

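The top view shows:
- Blue lid at (185,205).
- Green-lidded twin at (303,218).
- Tub-shaped candidates: white (386,193), black (397,270), black (468,274), purple (415,125). Only the white one fits the description.

I'll confirm this in an enlarged crop and measure.

```bash
cat > h.py <<'E'
import numpy as np, cv2
from bench import r
def rays(c,px):
    px=np.asarray(px,float).reshape(-1,1,2)
    n=cv2.undistortPoints(px,c['K'],np.array(c['distortion'])).reshape(-1,2)
    d=np.c_[n,np.ones(len(n))]@c['cam_to_world'][:3,:3].T
    return c['cam_to_world'][:3,3],d
def onplane(c,px,z):
    o,d=rays(c,px); return o+d*((z-o[2])/d[:,2])[:,None]
def proj(c,P):
    T=np.linalg.inv(c['cam_to_world']); P=np.asarray(P,float).reshape(-1,3)
    rv=cv2.Rodrigues(T[:3,:3])[0]
    return cv2.projectPoints(P,rv,T[:3,3],c['K'],np.array(c['distortion']))[0].reshape(-1,2)
def mask(c,col):
    im=c['color']; hsv=cv2.cvtColor(im,cv2.COLOR_RGB2HSV); h,s,v=cv2.split(hsv)
    m={'blue':(h>100)&(h<125)&(s>150),'green':(h>50)&(h<80)&(s>120),'white':(s<40)&(v>185)}[col]
    return m.astype(np.uint8)*255
def big(m,roi=None):
    if roi: 
        q=np.zeros_like(m); x0,y0,x1,y1=roi; q[y0:y1,x0:x1]=m[y0:y1,x0:x1]; m=q
    cs,_=cv2.findContours(m,cv2.RETR_EXTERNAL,cv2.CHAIN_APPROX_NONE)
    return max(cs,key=cv2.contourArea).reshape(-1,2)
def rect(c,px,z):
    P=onplane(c,px,z)[:,:2].astype(np.float32)
    (cx,cy),(w,h),a=cv2.minAreaRect(P*1000)
    if w<h: w,h,a=h,w,a+90
    a=(a+90)%180-90
    return np.round([cx,cy,w,h,a],1)
def save(c,name,box=None,f=1,pts=None):
    im=c['color'][:,:,::-1].copy()
    if pts is not None:
        for p in np.asarray(pts): cv2.circle(im,(int(round(p[0])),int(round(p[1]))),1,(0,0,255),-1)
    if box: im=im[box[1]:box[3],box[0]:box[2]]
    if f!=1: im=cv2.resize(im,None,fx=f,fy=f,interpolation=cv2.INTER_NEAREST)
    cv2.imwrite('pics/'+name,im)
E
python3 - <<'E'
from h import *
c=r.capture('top')
for col,z,roi in [('blue',.027,(140,150,230,250)),('green',.068,(270,170,340,260)),('white',.06,(350,150,420,235))]:
    p=big(mask(c,col),roi); print(col,rect(c,p,z),len(p))
save(c,'top1.png',(150,90,510,310),2)
s=r.capture('side')
for col,z,roi in [('blue',.027,(280,130,350,170)),('green',.068,(270,170,340,220)),('white',.06,(290,215,365,262))]:
    p=big(mask(s,col),roi); print('side',col,rect(s,p,z))
save(s,'side1.png',(230,120,430,320),3)
E
```

```text
blue [525.5 292.3 153.4  59.6 -22.8] 133
green [483.5 -30.1 155.8  59.4  -3.7] 153
white [ 489.7 -266.8   53.6   24.5  -72.4] 55
side blue [527.5 268.5 159.8  81.2 -22.3]
side green [485.1 -43.3 152.8  63.2  -3.5]
side white [ 481.7 -272.8   51.7    5.3  -73.3]
```

View pics/top1.png

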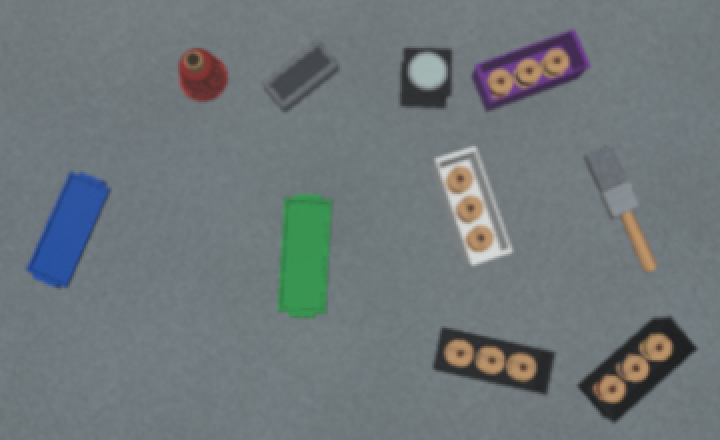

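View pics/side1.png

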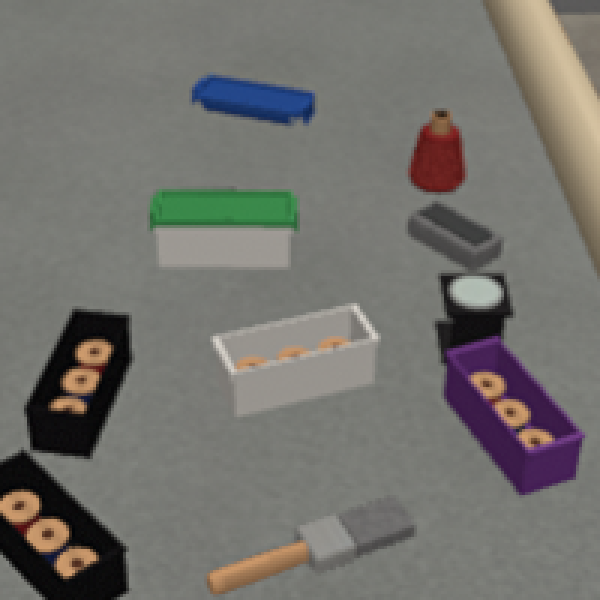

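The crop confirms it: the only open white tub is at (386,193) in the top view, and the others are black or purple. The lid is at (185,205) and the twin at (303,218). Next is the hover pose over the lid.

```bash
cat >> h.py <<'E'
from scipy.spatial.transform import Rotation as Ro
def pose():
    s=r.state(); return s['position'],Ro.from_quat(s['tool_rot']).as_matrix(),s
def goto(xyz=None,axis_deg=None):
    """axis_deg: direction (world deg) wanted for jaw axis y, mod 180. prints turn first, then shift in tool axes AFTER the turn"""
    p,R,s=pose()
    t=0
    if axis_deg is not None:
        cur=np.degrees(np.arctan2(R[1,1],R[0,1]))
        dw=(axis_deg-cur+90)%180-90   # world yaw change about +z
        t=dw*np.sign(R[2,0])          # tool x is down -> turn = -dw
        R=R@Ro.from_euler('x',t,degrees=True).as_matrix()
    print('jaw now %.2f'%np.degrees(np.arctan2(pose()[1][1,1],pose()[1][0,1])),'x-axis',np.round(pose()[1][:,0],4),'pos',np.round(p,4))
    if xyz is not None: print('turn %.2f shift(mm after turn)'%t,np.round(1000*R.T@(np.array(xyz)-p),1))
E
python3 - <<'E'
from h import *
goto([.5255,.2923,.16],-22.8+90)
p,R,s=pose(); c=r.capture('wrist')
print('tcp px',proj(c,p),'below', proj(c,p+R[:,0]*.1), proj(c,p+R[:,0]*.19))
print('cam in tool',R.T@(c['cam_to_world'][:3,3]-p), R.T@c['cam_to_world'][:3,:3])
E
```

```text
jaw now 69.56 x-axis [-2.e-04 -6.e-04 -1.e+00] pos [0.2183 0.5855 0.2222]
turn 2.36 shift(mm after turn) [  62.3 -151.2  396.8]
tcp px [[323.35588353 248.25920663]] below [[322.52449439 198.74307417]] [[322.15742711 176.90434553]]
cam in tool [-0.16403534 -0.00123054 -0.07014906] [[-5.32311884e-04 -2.53676856e-01  9.67288876e-01]
 [ 9.99999810e-01  1.64694651e-04  5.93505228e-04]
 [-3.09865844e-04  9.67289008e-01  2.53676721e-01]]
```

Emit:
carry_out(motion=[0.087, 4, -0.015, 0.04, 0, 0.087, 0, -0.015, 0.04, 0])

```text
time: 0.47
position: [0.2414, 0.56, 0.1744]
tool_rot: [0.12, 0.699, -0.124, 0.695]
contact_force: [-0.3, -1.0, -2.1]
finger_gap: 0.087
```

I typed 4 m for dx by mistake. The row limit clipped it to about 42 mm, and nothing was near. I'll re-measure from here.

Run:
```python
from h import *
goto([.5255,.2923,.17],-22.8+90)
```

```text
jaw now 70.20 x-axis [-0.0067 -0.0045 -1.    ] pos [0.2414 0.56   0.1744]
turn 3.00 shift(mm after turn) [   3.7 -136.7  365.7]
```

Emit:
carry_out(motion=[0.087, 0, -0.014, 0.037, 0.5, 0.087, 0, -0.014, 0.037, 0.5, 0.087, 0, -0.014, 0.037, 0.5, 0.087, 0, -0.014, 0.037, 0.5, 0.087, 0, -0.014, 0.037, 0.5, 0.087, 0, -0.014, 0.037, 0, 0.087, 0, -0.014, 0.037, 0, 0.087, 0, -0.014, 0.037, 0, 0.087, 0, -0.013, 0.035, 0, 0.087, 0, 0, 0, 0])

```text
time: 1.3
position: [0.5156, 0.3097, 0.181]
tool_rot: [0.143, 0.691, -0.145, 0.693]
contact_force: [0.2, -1.5, -0.2]
finger_gap: 0.0868
```

Emit:
carry_out(motion=[0.087, 0, 0, 0, 0, 0.087, 0, 0, 0, 0, 0.087, 0, 0, 0, 0])

```text
time: 1.55
position: [0.5086, 0.3191, 0.1808]
tool_rot: [0.14, 0.693, -0.14, 0.693]
contact_force: [0.2, 0.5, 0.3]
finger_gap: 0.087
```

Run:
```python
from h import *
goto([.5255,.2923,.17],-22.8+90)
c=r.capture('wrist'); p=big(mask(c,'blue')); print(rect(c,p,.027)); save(c,'w1.png')
```

```text
jaw now 67.18 x-axis [-5.e-04  5.e-04 -1.e+00] pos [0.5086 0.3191 0.1808]
turn -0.02 shift(mm after turn) [ 10.8 -18.1  25.9]
[510.6 297.3 127.9  60.5 -22.8]
```

View pics/w1.png

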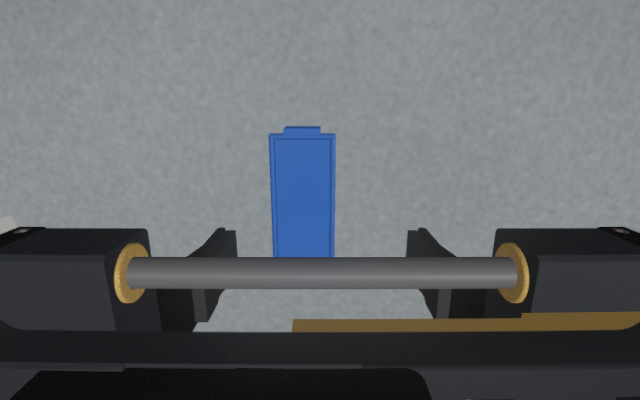

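```bash
cat >> h.py <<'E'
def lid_wrist(c,col,z,half=.0735,rows=None):
    m=mask(c,col)
    cnt=big(m); q=np.zeros_like(m); cv2.drawContours(q,[cnt.reshape(-1,1,2)],-1,255,-1)
    W=(q>0).sum(1); r0=np.nonzero(W>0.85*np.percentile(W[W>0],80))[0]
    far=r0[0]; L=[];Rr=[]
    for v in range(far+5,min(r0[-1],245)):
        u=np.nonzero(q[v])[0]; L.append((u[0]-.5,v)); Rr.append((u[-1]+.5,v))
    A=onplane(c,L,z)[:,:2]; B=onplane(c,Rr,z)[:,:2]
    def ln(P):
        v=cv2.fitLine(P.astype(np.float32),cv2.DIST_HUBER,0,.0005,.0001).ravel(); return v
    a,b=ln(A),ln(B)
    d=a[:2]/np.linalg.norm(a[:2]); e=b[:2]*np.sign(b[:2]@d); d=(d+e); d/=np.linalg.norm(d)
    if d[0]<0: d=-d
    mid=(a[2:]+b[2:])/2; n=np.array([-d[1],d[0]]); 
    F=onplane(c,[((L[0][0]+Rr[0][0])/2,far-.5)],z)[0,:2]
    Fm=mid+d*((F-mid)@d)
    sgn=np.sign((A[0]-A[-1])@d); ctr=Fm-d*half*sgn
    ang=lambda v:(np.degrees(np.arctan2(v[1],v[0]))+90)%180-90
    print('far row',far,'width',abs((b[2:]-a[2:])@n),'angles',ang(a[:2]),ang(b[:2]),'ctr',np.round(ctr,4),'far',np.round(Fm,4))
    return ctr,ang(d)
E
python3 - <<'E'
from h import *
c=r.capture('wrist'); ctr,a=lid_wrist(c,'blue',.027)
goto([*ctr,.1],a+90)
E
```

```text
far row 134 width 0.060347676 angles -22.774368 -22.267754 ctr [0.5248 0.2914] far [0.4569 0.3195]
jaw now 67.19 x-axis [-3.e-04  4.e-04 -1.e+00] pos [0.5087 0.319  0.1809]
turn -0.29 shift(mm after turn) [ 80.9 -19.4  25.4]
```

The lid's low-x edge is at row 134, with its sides at columns 270–335. The wrist and top cameras agree on its centre within 1 mm. I'll descend.

Emit:
carry_out(motion=[0.087, 0.02, -0.0097, 0.0127, -0.3, 0.087, 0.02, -0.0097, 0.0127, 0, 0.087, 0.02, 0, 0, 0, 0.087, 0.02, 0, 0, 0, 0.087, 0.02, 0, 0, 0, 0.087, 0.02, 0, 0, 0, 0.087, 0.01, 0, 0, 0, 0.087, 0, 0, 0, 0, 0.087, 0, 0, 0, 0, 0.087, 0, 0, 0, 0])

```text
time: 2.48
position: [0.5262, 0.2907, 0.0523]
tool_rot: [0.139, 0.693, -0.138, 0.694]
contact_force: [0.2, -0.2, 0.2]
finger_gap: 0.0871
```

Run:
```python
from h import *
goto([.525,.2915,.005],-22.6+90)
c=r.capture('wrist'); save(c,'w2.png')
```

```text
jaw now 67.38 x-axis [ 0.0015  0.0012 -1.    ] pos [0.5262 0.2907 0.0523]
turn -0.02 shift(mm after turn) [47.3  0.2 -1.4]
```

View pics/w2.png

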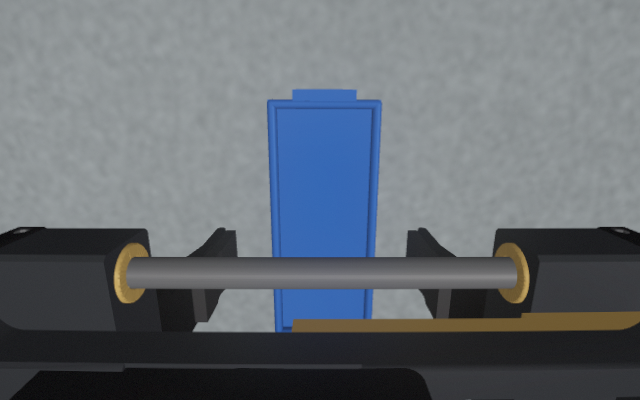

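The lid is centred between the fingers: far edge at row 100, near edge about row 328, sides at columns 270–380. I'll go down and grip.

Emit:
carry_out(motion=[0.087, 0.016, 0, -0.0007, 0, 0.087, 0.016, 0, -0.0007, 0, 0.087, 0.01, 0, 0, 0, 0.087, 0.005, 0, 0, 0, 0.087, 0, 0, 0, 0, 0.087, 0, 0, 0, 0, 0.087, 0, 0, 0, 0])

```text
time: 3.12
position: [0.525, 0.2908, 0.0049]
tool_rot: [0.139, 0.693, -0.138, 0.694]
contact_force: [0.9, -0.3, -0.2]
finger_gap: 0.0871
```

Run:
```python
from h import *
goto([.525,.2915,.005],-22.6+90)
c=r.capture('wrist'); lid_wrist(c,'blue',.027)
```

```text
jaw now 67.35 x-axis [ 1.3e-03  9.0e-04 -1.0e+00] pos [0.525  0.2908 0.0049]
turn -0.05 shift(mm after turn) [-0.1  0.6 -0.2]
far row 100 width 0.06127914 angles -22.725037 -22.889206 ctr [0.525  0.2912] far [0.4572 0.3197]
```

Emit:
carry_out(motion=[0.05, 0, 0, 0, 0, 0.05, 0, 0, 0, 0, 0.05, 0, 0, 0, 0, 0.05, 0, 0, 0, 0, 0.05, 0, 0, 0, 0, 0.05, 0, 0, 0, 0, 0.05, 0, 0, 0, 0, 0.05, 0, 0, 0, 0], force=25)

```text
time: 3.83
position: [0.5243, 0.2906, 0.004]
tool_rot: [0.139, 0.693, -0.139, 0.693]
contact_force: [-0.6, -0.1, 1.8]
finger_gap: 0.0613
```

Emit:
carry_out(motion=[0.05, -0.01, 0, 0, 0, 0.05, -0.02, 0, 0, 0, 0.05, -0.04, 0, 0, 0, 0.05, -0.04, 0, 0, 0, 0.05, -0.04, 0, 0, 0, 0.05, -0.04, 0, 0, 0, 0.05, 0, 0, 0, 0, 0.05, 0, 0, 0, 0])

```text
time: 4.5
position: [0.5254, 0.291, 0.1971]
tool_rot: [0.14, 0.692, -0.138, 0.695]
contact_force: [-0.1, -0.5, -1.3]
finger_gap: 0.0612
```

Run:
```python
from h import *
p,R,s=pose()
c=r.capture('wrist'); save(c,'w3.png')
ctr,a=lid_wrist(c,'blue',p[2]+.022)
print(p, R.T@(np.array([*ctr,0])-[*p[:2],0]), 'lid ang',a,'jaw',np.degrees(np.arctan2(R[1,1],R[0,1]))-90)
t=r.capture('top')
# white tub: outline from pixels different from table, polygon
save(t,'top2.png',(340,140,440,240),6)
```

```text
far row 102 width 0.061693635 angles -22.622551 -22.460175 ctr [0.5255 0.2896] far [0.4576 0.3178]
[0.52541054 0.29103904 0.19711146] [-3.80878539e-06 -1.25475710e-03  6.46767874e-04] lid ang -22.541367 jaw -22.65707557088396
```

View pics/w3.png

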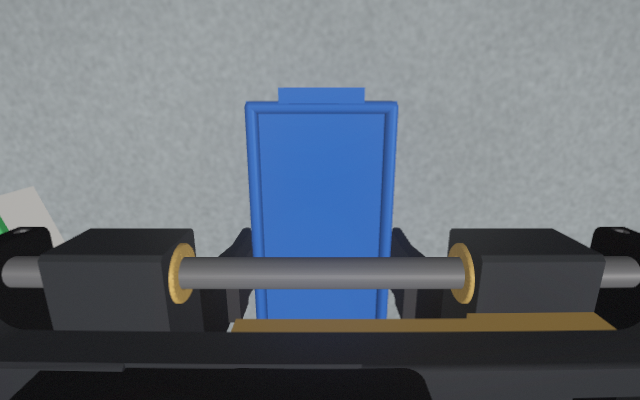

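View pics/top2.png

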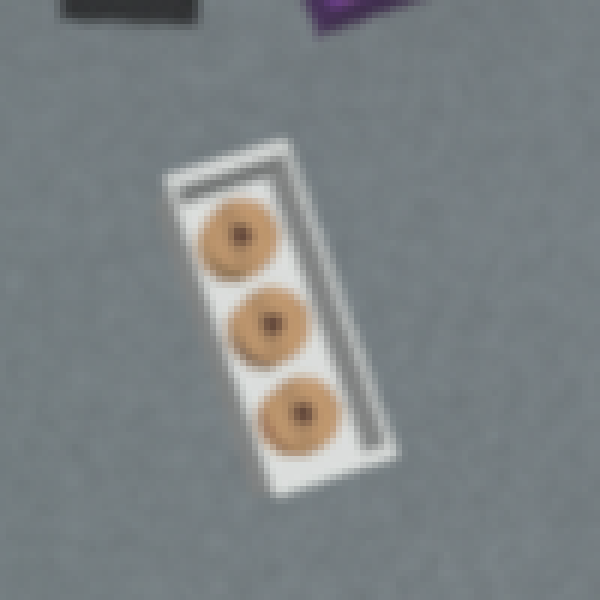

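The lid is held squarely. In the wrist view its sides are at columns 247–397 and its far edge at row 102. In the top crop the tub's rim corners fall at about (367.5,169.7), (388.7,163.3), (406.2,215.8) and (385.8,222.5) in picture pixels. I'll compute the tub pose from both cameras.

Run:
```python
from h import *
c=r.capture('top')
im=c['color'].astype(int); 
for th in (150,165,180):
    m=(im.min(2)>th).astype(np.uint8)*255; m[:150]=0;m[235:]=0;m[:,:350]=0;m[:,420:]=0
    n,l=cv2.connectedComponents(m); pts=np.argwhere(m>0)[:,::-1]
    h=cv2.convexHull(pts.astype(np.int32)).reshape(-1,2)
    print(th,rect(c,h,.06), cv2.boxPoints(cv2.minAreaRect(h.astype(np.float32))).round(1).tolist())
P=onplane(c,[[367.5,169.7],[388.7,163.3],[406.2,215.8],[385.8,222.5]],.06)[:,:2]
print(P.mean(0), (P[1]-P[0]),np.degrees(np.arctan2(*(P[0]-P[3])[::-1])),np.degrees(np.arctan2(*(P[1]-P[2])[::-1])), np.linalg.norm(P[0]-P[3]),np.linalg.norm(P[0]-P[1]))
goto([.487,-.26,.20],16+90)
```

```text
150 [ 547.  -248.9  149.5   59.    17.3] [[366.1000061035156, 169.0], [387.3999938964844, 161.60000610351562], [406.29998779296875, 215.8000030517578], [385.1000061035156, 223.3000030517578]]
165 [ 547.1 -248.8  147.9   56.9   17.5] [[366.70001220703125, 169.10000610351562], [387.29998779296875, 162.0], [405.8999938964844, 215.60000610351562], [385.29998779296875, 222.8000030517578]]
180 [ 546.9 -248.6  146.3   55.3   17.7] [[366.8999938964844, 169.39999389648438], [386.8999938964844, 162.39999389648438], [405.5, 215.5], [385.5, 222.5]]
[ 0.5459097  -0.25096704] [ 0.0165977 -0.0562478] 17.474749895824697 16.433309250532155 0.14558237340099062 0.05864553361264077
jaw now 67.36 x-axis [-0.0019 -0.0013 -1.    ] pos [0.5235 0.29   0.1926]
turn -38.64 shift(mm after turn) [  -6.7 -518.7 -186.7]
```

Emit:
carry_out(motion=[0.05, -0.018, 0, 0, -6.7, 0.05, -0.018, 0, 0, -6.7, 0.05, -0.018, 0, 0, -6.7, 0.05, -0.018, 0, 0, -6.7, 0.05, -0.018, 0, 0, -6.7, 0.05, -0.018, 0, 0, -6.7, 0.05, 0, 0, 0, 0, 0.05, 0, 0, 0, 0])

```text
time: 5.32
position: [0.5243, 0.2904, 0.301]
tool_rot: [-0.107, 0.699, 0.107, 0.699]
contact_force: [0.2, -0.4, -1.5]
finger_gap: 0.0612
```

Run:
```python
from h import *
goto([.563,-.066,.30],17.5+90)
```

```text
jaw now 107.43 x-axis [-7.e-04 -4.e-04 -1.e+00] pos [0.5243 0.2904 0.301 ]
turn -0.07 shift(mm after turn) [   1.1 -351.6  -70.2]
```

Emit:
carry_out(motion=[0.05, 0, -0.02, -0.004, 0, 0.05, 0, -0.037, -0.007, 0, 0.05, 0, -0.037, -0.007, 0, 0.05, 0, -0.037, -0.007, 0, 0.05, 0, -0.037, -0.007, 0, 0.05, 0, -0.037, -0.007, 0, 0.05, 0, -0.037, -0.007, 0, 0.05, 0, -0.037, -0.007, 0, 0.05, 0, -0.037, -0.007, 0, 0.05, 0, -0.035, -0.008, 0])

```text
time: 6.15
position: [0.5645, -0.0667, 0.2997]
tool_rot: [-0.107, 0.7, 0.107, 0.698]
contact_force: [1.1, -0.3, -1.1]
finger_gap: 0.0613
```

Emit:
carry_out(motion=[0.05, 0, 0, 0, 0, 0.05, 0, 0, 0, 0, 0.05, 0, 0, 0, 0, 0.05, 0, 0, 0, 0])

```text
time: 6.48
position: [0.5651, -0.0629, 0.3007]
tool_rot: [-0.108, 0.699, 0.109, 0.698]
contact_force: [0.3, -0.4, -1.3]
finger_gap: 0.0614
```

Run:
```python
from h import *
goto([.547,-.249,.30],17.5+90)
c=r.capture('wrist'); save(c,'w4.png')
```

```text
jaw now 107.62 x-axis [-1.8e-03  6.0e-04 -1.0e+00] pos [ 0.5651 -0.0629  0.3007]
turn 0.12 shift(mm after turn) [   0.6 -172.   -73.2]
```

View pics/w4.png

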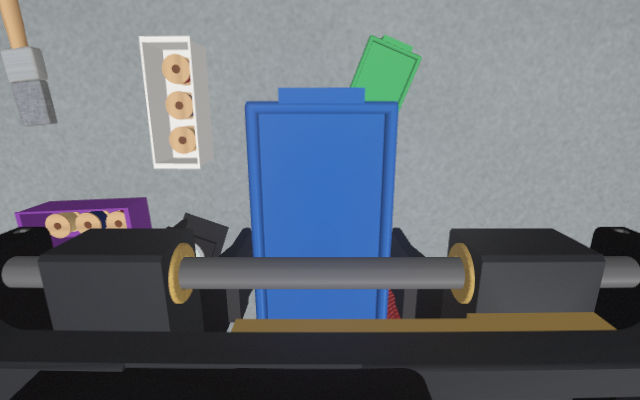

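The tub rim is clear in the wrist view: corners near (140,37), (190,37), (200,167) and (153,168). The outer wall shows on its right. I'll zoom in for the corners.

Run:
```python
from h import *
c=r.capture('wrist')
im=c['color'][25:180,125:225,::-1]
cv2.imwrite('pics/w4c.png',cv2.resize(im,None,fx=3.8,fy=3.8,interpolation=cv2.INTER_CUBIC))
g=c['color'].astype(int).min(2)
print(g[100,135:215]); print(g[60,135:215]); print(g[140,135:215]); print(g[30:50,165]); print(g[155:175,175])
```

```text
[156 154 151 152 153 154 155 156 156 154 154 213 231 202 162 162 162 161
 161 161 161 161 162 162 162 163 162 162 161 162 157 145 141 143 145 147
 148 148 147 146 147 147 140 131 130 131 133 134 137 141 144 146 147 146
 145 144 136 181 222 213 178 162 162 163 163 162 163 163 163 162 163 164
 162 163 162 158 159 159 158 157]
[152 154 155 154 153 152 188 221 216 181 160 160 161 160 161 161 161 161
 161 161 161 161 161 161 161 161 161 161 149 141 144 146 147 148 147 146
 146 146 144 142 139 137 135 132 135 138 141 144 145 146 145 139 111 100
 189 232 212 161 162 162 162 162 162 162 162 162 162 161 161 161 161 161
 154 151 151 151 151 153 153 153]
[157 157 155 153 153 154 155 155 156 157 158 157 156 154 154 180 227 224
 186 162 162 162 162 162 163 162 162 162 162 162 162 163 163 161 152 142
 142 145 146 148 149 150 149 121  81  69  69  69  71  69  70  94 132 142
 146 147 148 146 145 146 156 225 232 178 163 164 163 163 163 163 163 163
 163 162 163 163 163 164 160 158]
[155 157 157 155 155 176 220 231 231 231 231 219 177 164 164 165 165 165
 164 196]
[232 232 192 153 153 153 153 153 217 232 232 232 232 190 155 156 158 159
 159 160]
```

View pics/w4c.png

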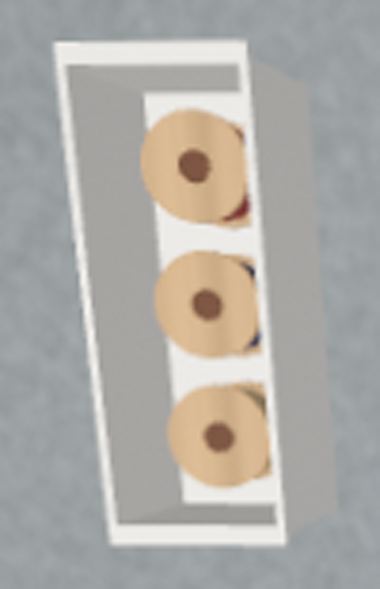

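Run:
```python
from h import *
c=r.capture('wrist'); p,R,s=pose()
L=onplane(c,[[141.1,60],[145.65,100],[150.25,140]],.06)[:,:2]
Q=onplane(c,[[191.3,60],[194.5,100],[197.65,140]],.06)[:,:2]
for P in (L,Q): d=P[0]-P[2]; print(np.degrees(np.arctan2(d[1],d[0]))%180)
F=onplane(c,[[165,35.4]],.06)[0,:2];N=onplane(c,[[175,168.0]],.06)[0,:2]
a=np.radians(17.5) 
for adeg in (17.5,17.1,17.9):
  a=np.radians(adeg);d=np.array([np.cos(a),np.sin(a)]);n=np.array([-d[1],d[0]])
  u=((F@d)+(N@d))/2; v=((L@n).mean()+(Q@n).mean())/2
  print(adeg,'len',abs((F-N)@d),'wid',abs((L@n-Q@n)),'ctr',u*d+v*n)
# twin lid seen too
t=r.capture('top'); m=mask(t,'green'); 
print(rect(t,big(m),.068))
```

```text
17.39915692450242
17.26728645005349
17.5 len 0.1480295164900591 wid [0.0567195  0.05665995 0.05651545] ctr [ 0.5461463  -0.25175911]
17.1 len 0.14805241995467505 wid [0.05671997 0.05665956 0.05651423] ctr [ 0.54615809 -0.25178742]
17.9 len 0.14799939827564795 wid [0.05671626 0.05665758 0.05651392] ctr [ 0.54613412 -0.25173096]Traceback (most recent call last):
  File "<stdin>", line 14, in <module>
  File "h.py", line 22, in big
    return max(cs,key=cv2.contourArea).reshape(-1,2)
           ~~~^^^^^^^^^^^^^^^^^^^^^^^^
ValueError: max() iterable argument is empty
```

The cameras differ by about 2–3 mm sideways. I'll re-measure from lower down, where angular camera error matters less.

Emit:
carry_out(motion=[0.05, 0.03, -0.01, -0.003, 0, 0.05, 0.03, -0.01, -0.003, 0, 0.05, 0.03, -0.01, -0.003, 0, 0.05, 0.03, -0.01, -0.002, -0.1, 0.05, 0.03, -0.007, -0.002, -0.1, 0.05, 0, 0, 0, 0, 0.05, 0, 0, 0, 0, 0.05, 0, 0, 0, 0, 0.05, 0, 0, 0, 0])

```text
time: 7.43
position: [0.5685, -0.1126, 0.1542]
tool_rot: [-0.11, 0.697, 0.109, 0.7]
contact_force: [0.0, 0.0, -0.8]
finger_gap: 0.0614
```

Run:
```python
from h import *
c=r.capture('wrist'); save(c,'w5.png')
p,R,s=pose(); print(p)
ctr,a=lid_wrist(c,'blue',p[2]+.022)
print(R.T@(np.array([*ctr,0])-[*p[:2],0]))
g=c['color'].astype(int).min(2)
for v in (60,100,140,180): print(v,[(u,g[v,u]) for u in range(90,240) if g[v,u]>170])
```

```text
[ 0.56843366 -0.11272436  0.15407144]
far row 102 width 0.061869778 angles 17.80925 18.072723 ctr [ 0.5687 -0.1128] far [ 0.4987 -0.1354]
[ 7.40932890e-07 -1.11980451e-04  1.98227521e-04]
60 [(108, np.int64(210)), (109, np.int64(225)), (110, np.int64(225)), (111, np.int64(198)), (182, np.int64(180)), (183, np.int64(227)), (184, np.int64(227)), (185, np.int64(219)), (186, np.int64(185))]
100 [(113, np.int64(202)), (114, np.int64(227)), (115, np.int64(226)), (116, np.int64(216)), (150, np.int64(178)), (151, np.int64(223)), (152, np.int64(203)), (186, np.int64(211)), (187, np.int64(227)), (188, np.int64(227)), (189, np.int64(197))]
140 [(118, np.int64(181)), (119, np.int64(216)), (120, np.int64(228)), (121, np.int64(222)), (122, np.int64(187)), (154, np.int64(173)), (155, np.int64(209)), (156, np.int64(227)), (157, np.int64(228)), (158, np.int64(228)), (159, np.int64(228)), (160, np.int64(227)), (161, np.int64(228)), (162, np.int64(227)), (163, np.int64(227)), (164, np.int64(228)), (165, np.int64(228)), (166, np.int64(228)), (167, np.int64(227)), (168, np.int64(227)), (169, np.int64(228)), (170, np.int64(228)), (171, np.int64(228)), (172, np.int64(228)), (173, np.int64(228)), (174, np.int64(228)), (175, np.int64(228)), (176, np.int64(227)), (177, np.int64(227)), (178, np.int64(228)), (179, np.int64(228)), (180, np.int64(228)), (181, np.int64(228)), (182, np.int64(228)), (183, np.int64(228)), (184, np.int64(228)), (185, np.int64(228)), (186, np.int64(228)), (187, np.int64(228)), (188, np.int64(228)), (189, np.int64(228)), (190, np.int64(227)), (191, np.int64(228)), (192, np.int64(212)), (193, np.int64(172))]
180 [(124, np.int64(197)), (125, np.int64(225)), (126, np.int64(228)), (127, np.int64(203)), (193, np.int64(224)), (194, np.int64(228)), (195, np.int64(228)), (196, np.int64(185))]
```

View pics/w5.png

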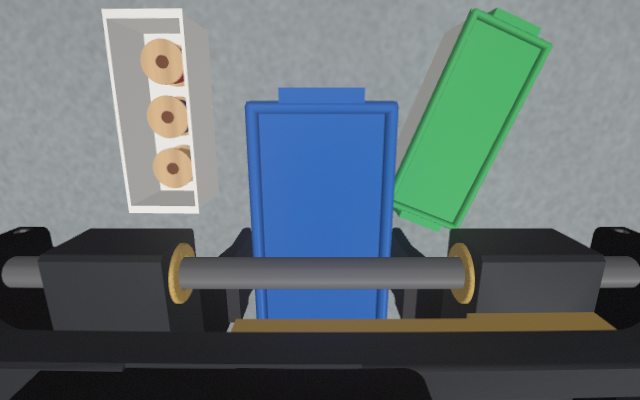

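Tub, held lid and twin lid are all visible in this frame: tub corners (103,10)–(198,212), twin corners (474,10), (551,45), (460,227), (394,203). I'll take the relative offsets from this one view.

Run:
```python
from h import *
c=r.capture('wrist'); p,R,s=pose(); print(np.round(p,4))
g=c['color'].astype(int).min(2)
print(g[2:22,140]); print(g[200:220,165])
def cross(a,lv):  # first crossing
    for i in range(len(a)-1):
        if (a[i]-lv)*(a[i+1]-lv)<=0 and a[i]!=a[i+1]: return i+(lv-a[i])/(a[i+1]-a[i])
L=[];Q=[]
for v,l0,r0 in [(60,104,184),(80,106,186),(100,109,187),(140,114,190),(160,117,192),(180,120,194),(120,112,189)]:
    L.append((l0+cross(g[v,l0:l0+10],191),v)); Q.append((r0+cross(g[v,r0:r0+8],195),v))
print(L,Q)
F=[(u,2+cross(g[2:22,u],191)) for u in (120,140,160,175)]
N=[(u,208+cross(g[208:220,u],191)) for u in (140,155,165,185)]
print(F,N)
T=lambda x:(onplane(c,x,.06)-p)@R   # tool coords
l,q,f,n=map(T,(L,Q,F,N))
for e in (l,q): k=np.polyfit(e[:,2],e[:,1],1); print('tilt deg',np.degrees(np.arctan(k[0])),'y at mid',np.polyval(k,(f[:,2].mean()+n[:,2].mean())/2))
for e in (f,n): print('z',e[:,2], 'slope',np.degrees(np.arctan(np.polyfit(e[:,1],e[:,2],1)[0])))
kz=(f[:,2].mean()+n[:,2].mean())/2
ty=(np.polyval(np.polyfit(l[:,2],l[:,1],1),kz)+np.polyval(np.polyfit(q[:,2],q[:,1],1),kz))/2
print('tub centre tool y,z mm',1000*ty,1000*kz,'len',1000*(n[:,2].mean()-f[:,2].mean()))
lc,a=lid_wrist(c,'blue',p[2]+.022); print('lid in tool',1000*R.T@(np.array([*lc,p[2]])-p),a,'jaw',np.degrees(np.arctan2(R[1,1],R[0,1]))-90)
# twin
m=mask(c,'green'); m[:,:405]=0
cn=big(m);print('twin rect',rect(c,cn,.068))
```

```text
[ 0.5682 -0.1128  0.1538]
[150 148 147 146 145 145 181 226 226 225 226 225 225 226 225 225 199 159
 159 160]
[149 150 149 150 148 149 208 227 229 229 229 229 229 203 162 157 155 153
 151 149]
[(np.float64(107.35135135135135), 60), (np.float64(110.0), 80), (np.float64(112.71428571428571), 100), (np.float64(118.28571428571429), 140), (np.float64(120.9047619047619), 160), (np.float64(123.70370370370371), 180), (np.float64(115.525), 120)] [(np.float64(185.72727272727272), 60), (np.float64(187.35), 80), (np.float64(189.0), 100), (np.float64(192.4047619047619), 140), (np.float64(194.1891891891892), 160), (np.float64(195.73333333333332), 180), (np.float64(190.7), 120)]
[(120, np.float64(8.571428571428571)), (140, np.float64(8.222222222222221)), (160, np.float64(7.95)), (175, np.float64(8.147058823529413))] [(140, np.float64(212.79166666666666)), (155, np.float64(213.0)), (165, np.float64(213.29268292682926)), (185, np.float64(213.41509433962264))]
tilt deg -0.47016697876225727 y at mid -0.15360594105431016
tilt deg -0.46311068292032037 y at mid -0.09703886663699031
z [-0.13794474 -0.13798597 -0.13799874 -0.13776885] slope 0.20792377513020632
z [0.00993807 0.01009411 0.01032712 0.01040767] slope 0.7760610662804719
tub centre tool y,z mm -125.32240384565024 -63.86641571349182 len 148.1163153386219
far row 102 width 0.06192607 angles 17.826782 18.069626 ctr [ 0.5685 -0.1128] far [ 0.4986 -0.1355]
lid in tool [ 0.00092733 -0.11663425  0.29143042] 17.948196 jaw 17.809090822729857
twin rect [482.4 -32.3 157.6  63.   -3.5]
```

Relative to the lid in hand, the tub is at about −125.7 mm in y and −63.2 mm in z, with a +0.5° turn. I'll move over it at height, then lower.

Emit:
carry_out(motion=[0.05, 0, -0.01, -0.0052, 0.5, 0.05, 0, -0.025, -0.0125, 0, 0.05, 0, -0.03, -0.015, 0, 0.05, 0.01, -0.03, -0.015, 0, 0.05, 0.02, -0.02, -0.01, 0, 0.05, 0.02, -0.0105, -0.0055, 0, 0.05, 0.02, 0, 0, 0, 0.05, 0, 0, 0, 0, 0.05, 0, 0, 0, 0, 0.05, 0, 0, 0, 0])

```text
time: 8.37
position: [0.5449, -0.252, 0.0833]
tool_rot: [-0.106, 0.699, 0.106, 0.7]
contact_force: [0.3, -0.2, -0.7]
finger_gap: 0.0614
```

Run:
```python
from h import *
goto([.5457,-.2516,.072],17.35+90)
c=r.capture('wrist'); save(c,'w6.png')
s=r.capture('side'); save(s,'s6.png',(270,170,390,270),6)
```

```text
jaw now 107.29 x-axis [ 1.6e-03 -3.0e-04 -1.0e+00] pos [ 0.5449 -0.252   0.0833]
turn -0.06 shift(mm after turn) [11.3  0.1  0.9]
```

View pics/w6.png

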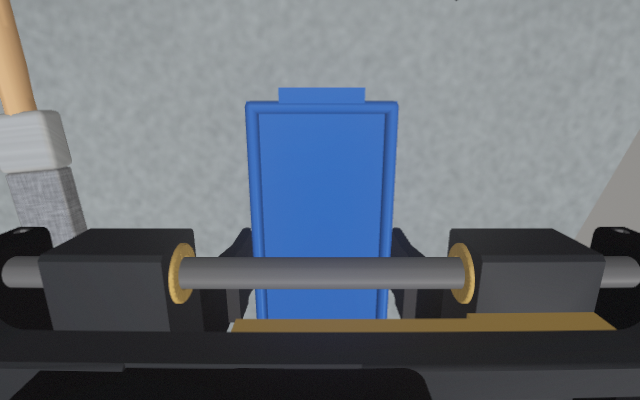

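View pics/s6.png

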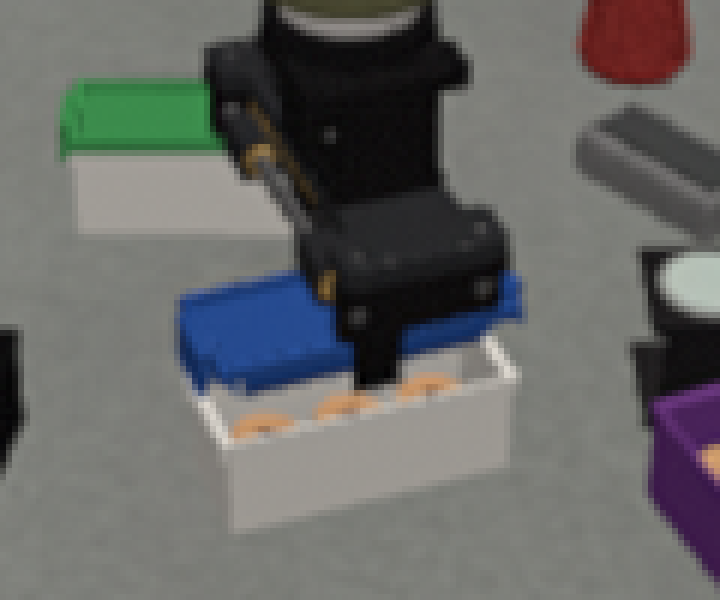

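The side crop shows the lid above the tub with its ends matching the rim ends, at about columns 180 and 520 of the crop. I'll lower it gently.

Emit:
carry_out(motion=[0.05, 0.008, 0, 0.0005, 0, 0.05, 0.006, 0, 0, 0, 0.05, 0.003, 0, 0, 0, 0.05, 0.003, 0, 0, 0, 0.05, 0, 0, 0, 0, 0.05, 0, 0, 0, 0])

```text
time: 8.97
position: [0.5445, -0.2518, 0.0616]
tool_rot: [-0.106, 0.699, 0.106, 0.699]
contact_force: [0.3, -0.3, -0.5]
finger_gap: 0.0613
```

Run:
```python
from h import *
goto([.5457,-.2516,.0535],17.35+90)
for i in range(3): s=r.state(); print(s['contact_force'],s['moment'])
```

```text
jaw now 107.26 x-axis [-4.e-04  1.e-04 -1.e+00] pos [ 0.5445 -0.2518  0.0616]
turn -0.09 shift(mm after turn) [ 8.1 -0.2  1.2]
[ 0.25027839 -0.33994076 -0.49376126] [ 0.08952577  0.01962094 -0.01264364]
[ 0.25027839 -0.33994076 -0.49376126] [ 0.08952577  0.01962094 -0.01264364]
[ 0.25027839 -0.33994076 -0.49376126] [ 0.08952577  0.01962094 -0.01264364]
```

Emit:
carry_out(motion=[0.05, 0.002, 0, 0.0005, 0, 0.05, 0.002, 0, 0, 0, 0.05, 0.002, 0, 0, 0, 0.05, 0, 0, 0, 0])

```text
time: 9.3
position: [0.5451, -0.2516, 0.0555]
tool_rot: [-0.106, 0.699, 0.106, 0.699]
contact_force: [1.7, 1.0, -0.7]
finger_gap: 0.0613
```

Emit:
carry_out(motion=[0.05, 0.002, 0, 0, 0, 0.05, 0, 0, 0, 0, 0.05, 0, 0, 0, 0])

```text
time: 9.55
position: [0.5454, -0.2516, 0.0539]
tool_rot: [-0.106, 0.699, 0.106, 0.699]
contact_force: [1.1, 0.6, 0.5]
finger_gap: 0.0613
```

The plug is in and the lid is near its resting height on the clips. I'll push it down while still gripped, firmly and in small steps, watching the force.

Emit:
carry_out(motion=[0.05, 0.001, 0, 0, 0, 0.05, 0.001, 0, 0, 0, 0.05, 0.001, 0, 0, 0, 0.05, 0, 0, 0, 0, 0.05, 0, 0, 0, 0], force=55)

```text
time: 9.97
position: [0.5454, -0.252, 0.0513]
tool_rot: [-0.106, 0.699, 0.106, 0.699]
contact_force: [1.0, 0.3, 4.3]
finger_gap: 0.0605
```

Emit:
carry_out(motion=[0.05, 0.001, 0, 0, 0, 0.05, 0.001, 0, 0, 0, 0.05, 0, 0, 0, 0, 0.05, 0, 0, 0, 0])

```text
time: 10.3
position: [0.5457, -0.2521, 0.0497]
tool_rot: [-0.106, 0.699, 0.106, 0.7]
contact_force: [0.9, 0.7, 8.7]
finger_gap: 0.061
```

Emit:
carry_out(motion=[0.05, 0.001, 0, 0, 0, 0.05, 0.001, 0, 0, 0, 0.05, 0, 0, 0, 0, 0.05, 0, 0, 0, 0])

```text
time: 10.63
position: [0.5458, -0.2521, 0.0475]
tool_rot: [-0.106, 0.699, 0.106, 0.7]
contact_force: [1.1, -0.9, 5.5]
finger_gap: 0.0605
```

Emit:
carry_out(motion=[0.05, 0.001, 0, 0, 0, 0.05, 0.001, 0, 0, 0, 0.05, 0, 0, 0, 0, 0.05, 0, 0, 0, 0])

```text
time: 10.97
position: [0.5454, -0.2519, 0.045]
tool_rot: [-0.106, 0.699, 0.106, 0.699]
contact_force: [3.1, -0.4, 3.5]
finger_gap: 0.0608
```

Emit:
carry_out(motion=[0.05, 0.001, 0, 0, 0, 0.05, 0.001, 0, 0, 0, 0.05, 0, 0, 0, 0, 0.05, 0, 0, 0, 0])

```text
time: 11.3
position: [0.5455, -0.2519, 0.0448]
tool_rot: [-0.106, 0.699, 0.106, 0.7]
contact_force: [-5.8, 3.4, 23.4]
finger_gap: 0.0611
```

Run:
```python
from h import *
s=r.capture('side'); save(s,'s7.png',(270,170,390,270),6)
c=r.capture('wrist'); save(c,'w7.png')
print(pose()[2]['contact_force'])
```

```text
[-6.01336427  3.37124307 22.9695697 ]
```

View pics/s7.png

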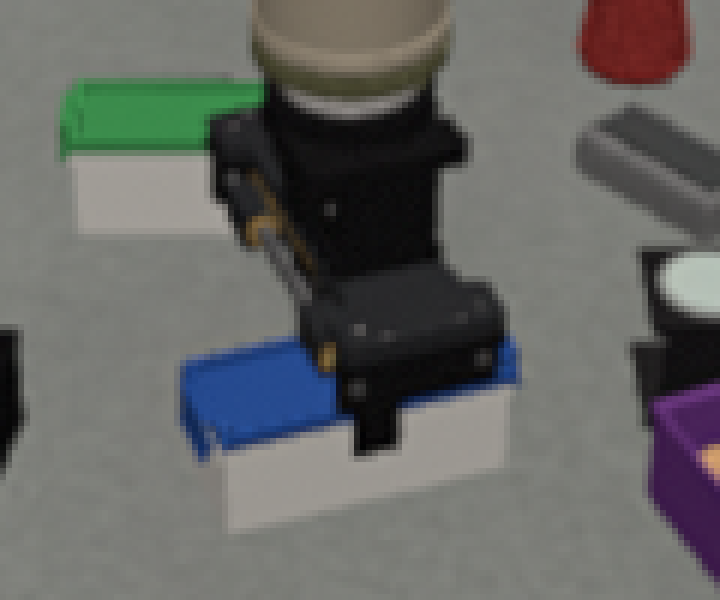

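The force rose to 23 N against a hard stop at TCP z = 0.045, which is the expected home height. The side crop shows the lid flush on the rim. I'll release, back off, and press each end as a check.

Emit:
carry_out(motion=[0.05, -0.001, 0, 0, 0, 0.05, -0.001, 0, 0, 0, 0.087, 0, 0, 0, 0, 0.087, 0, 0, 0, 0, 0.087, 0, 0, 0, 0, 0.087, 0, 0, 0, 0, 0.087, 0, 0, 0, 0, 0.087, 0, 0, 0, 0])

```text
time: 12.07
position: [0.5448, -0.2516, 0.0446]
tool_rot: [-0.106, 0.699, 0.106, 0.699]
contact_force: [0.6, 0.1, 0.2]
finger_gap: 0.0858
```

Emit:
carry_out(motion=[0.087, -0.02, 0, 0, 0, 0.087, -0.03, 0, 0, 0, 0.087, -0.03, 0, 0, 0, 0, -0.02, 0, 0, 0, 0, 0, 0, 0, 0, 0, 0, 0, 0, 0, 0, 0, 0, 0, 0])

```text
time: 12.65
position: [0.5446, -0.2514, 0.144]
tool_rot: [-0.106, 0.699, 0.106, 0.699]
contact_force: [-0.7, -0.1, -0.8]
finger_gap: 0.0677
```

Run:
```python
from h import *
s=r.capture('side'); save(s,'s8.png',(270,190,390,270),6)
c=r.capture('wrist'); save(c,'w8.png')
p,R,st=pose(); print(np.round(p,4),st['finger_gap'],st['contact_force'])
lc,a=lid_wrist(c,'blue',.068); print('lid in tool',1000*R.T@(np.array([*lc,p[2]])-p),a,'jaw',np.degrees(np.arctan2(R[1,1],R[0,1]))-90)
```

```text
[ 0.5444 -0.2513  0.1435] 0.060236348403078184 [ 0.29823624  0.09957435 -0.54494906]
far row 106 width 0.060819447 angles 17.35968 17.24633 ctr [ 0.5454 -0.2518] far [ 0.4752 -0.2737]
lid in tool [-0.00249421 -0.75670171  0.84054825] 17.303009 jaw 17.263615968129074
```

View pics/s8.png

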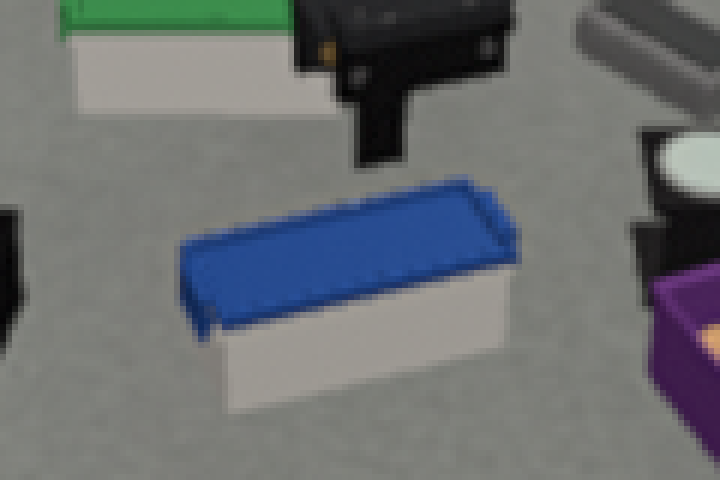

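View pics/w8.png

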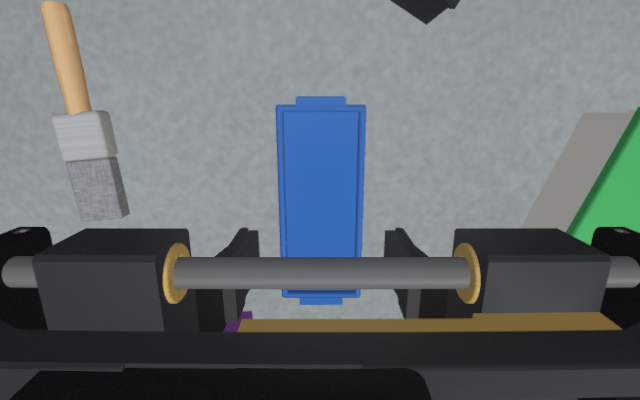

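The lid lies flat and parallel on the tub in both views. I'll press each end with closed fingertips.

Emit:
carry_out(motion=[0, 0.01, 0, 0.02, 0, 0, 0.02, 0, 0.02, 0, 0, 0.02, 0, 0.016, 0, 0, 0.01, 0, 0, 0, 0, 0.01, 0, 0, 0, 0, 0.004, 0, 0, 0, 0, 0, 0, 0, 0, 0, 0, 0, 0, 0])

```text
time: 13.42
position: [0.5981, -0.2359, 0.0714]
tool_rot: [-0.106, 0.699, 0.106, 0.699]
contact_force: [1.3, -0.2, -0.6]
finger_gap: 0.007
```

Run:
```python
from h import *
d=np.array([np.cos(np.radians(17.3)),np.sin(np.radians(17.3))]); e=np.array([.5454,-.2518])+.055*d
goto([*e,.063],107.3); s=pose()[2]; print(s['finger_gap'],s['contact_force'])
```

```text
jaw now 107.19 x-axis [ 2.e-04 -3.e-04 -1.e+00] pos [ 0.5981 -0.2359  0.0714]
turn -0.11 shift(mm after turn) [ 8.4  0.5 -0. ]
0.007026796838215136 [ 1.33011303 -0.21225863 -0.58191906]
```

Emit:
carry_out(motion=[0, 0.003, 0, 0, 0, 0, 0.003, 0, 0, 0, 0, 0.001, 0, 0, 0, 0, 0.001, 0, 0, 0, 0, 0, 0, 0, 0, 0, 0, 0, 0, 0])

```text
time: 13.92
position: [0.5987, -0.2352, 0.0635]
tool_rot: [-0.106, 0.699, 0.106, 0.699]
contact_force: [-2.4, 0.2, 4.6]
finger_gap: 0.0003
```

Emit:
carry_out(motion=[0, 0.001, 0, 0, 0, 0, 0, 0, 0, 0, 0, 0, 0, 0, 0])

```text
time: 14.17
position: [0.599, -0.2353, 0.0635]
tool_rot: [-0.106, 0.699, 0.106, 0.7]
contact_force: [-5.0, 2.1, 12.7]
finger_gap: 0.0006
```

The +x end is rigid at z = 0.0635 under 13 N, so it is home. Now the other end.

Emit:
carry_out(motion=[0, -0.005, 0, 0, 0, 0, -0.015, 0, -0.02, 0, 0, 0, 0, -0.03, 0, 0, 0, 0, -0.03, 0, 0, 0, 0, -0.03, 0, 0, 0.01, 0, 0, 0, 0, 0, 0, 0, 0, 0, 0, 0, 0, 0])

```text
time: 14.83
position: [0.4938, -0.2673, 0.0719]
tool_rot: [-0.106, 0.699, 0.106, 0.699]
contact_force: [0.4, -0.2, -0.1]
finger_gap: 0.0006
```

Emit:
carry_out(motion=[0, 0.005, 0, 0, 0, 0, 0.003, 0, 0, 0, 0, 0.001, 0, 0, 0, 0, 0.001, 0, 0, 0, 0, 0, 0, 0, 0, 0, 0, 0, 0, 0])

```text
time: 15.33
position: [0.4946, -0.2674, 0.0634]
tool_rot: [-0.106, 0.699, 0.107, 0.699]
contact_force: [-6.5, 4.6, 19.5]
finger_gap: 0.0002
```

Both ends read 0.0634–0.0635 under load, so the lid is fully home. I'll rise over the middle and open for the grasp.

Emit:
carry_out(motion=[0, -0.01, 0, 0, 0, 0, -0.03, 0, 0.01, 0, 0.087, -0.02, 0, 0.02, 0, 0.087, 0, 0, 0.02, 0, 0.087, 0, 0, 0.005, 0, 0.087, 0, 0, 0, 0, 0.087, 0, 0, 0, 0, 0.087, 0, 0, 0, 0, 0.087, 0, 0, 0, 0, 0.087, 0, 0, 0, 0])

```text
time: 16.17
position: [0.5452, -0.2519, 0.1216]
tool_rot: [-0.106, 0.699, 0.106, 0.699]
contact_force: [-0.1, -1.0, 0.4]
finger_gap: 0.0459
```

Run:
```python
from h import *
c=r.capture('wrist')
p,R,st=pose(); print(np.round(p,4),st['finger_gap'])
lc,a=lid_wrist(c,'blue',.068); print('lid in tool',1000*R.T@(np.array([*lc,p[2]])-p),a,'jaw',np.degrees(np.arctan2(R[1,1],R[0,1]))-90)
goto([*lc,.045],a+90)
```

```text
[ 0.5454 -0.2517  0.1217] 0.050275599796647176
far row 104 width 0.0609479 angles 17.391106 17.195465 ctr [ 0.5451 -0.2517] far [ 0.4749 -0.2736]
lid in tool [ 1.22736262e-04  1.28452183e-01 -3.59086106e-01] 17.29329 jaw 17.21289240057743
jaw now 107.21 x-axis [-3.e-04  2.e-04 -1.e+00] pos [ 0.5454 -0.2517  0.1217]
turn -0.08 shift(mm after turn) [76.7  0.1 -0.3]
```

Emit:
carry_out(motion=[0.087, 0, 0, 0, 0, 0.087, 0, 0, 0, 0, 0.087, 0, 0, 0, 0, 0.087, 0, 0, 0, 0, 0.087, 0.016, 0, 0, 0, 0.087, 0.02, 0, 0, 0, 0.087, 0.02, 0, 0, 0, 0.087, 0.015, 0, 0, 0, 0.087, 0.006, 0, 0, 0, 0.087, 0, 0, 0, 0])

```text
time: 17.05
position: [0.5452, -0.251, 0.0435]
tool_rot: [-0.106, 0.7, 0.107, 0.698]
contact_force: [0.0, -0.4, 0.4]
finger_gap: 0.0871
```

Emit:
carry_out(motion=[0.05, 0, 0, 0, 0, 0.05, 0, 0, 0, 0, 0.05, 0, 0, 0, 0, 0.05, 0, 0, 0, 0, 0.05, 0, 0, 0, 0, 0.05, 0, 0, 0, 0, 0.05, 0, 0, 0, 0, 0.05, 0, 0, 0, 0], force=40)

```text
time: 17.72
position: [0.5464, -0.2515, 0.0455]
tool_rot: [-0.106, 0.699, 0.106, 0.699]
contact_force: [-1.9, 1.1, 5.9]
finger_gap: 0.0607
```

Emit:
carry_out(motion=[0.05, -0.002, 0, 0, 0, 0.05, -0.005, 0, 0, 0, 0.05, -0.01, 0, 0, 0, 0.05, -0.015, 0, 0, 0, 0.05, -0.02, 0, 0, 0, 0.05, -0.03, 0, 0, 0, 0.05, -0.03, 0, 0, 0, 0.05, -0.02, 0, 0, 0, 0.05, -0.01, 0, 0, 0, 0.05, 0, 0, 0, 0])

```text
time: 18.55
position: [0.547, -0.2519, 0.1895]
tool_rot: [-0.107, 0.698, 0.106, 0.7]
contact_force: [-0.1, -0.0, -3.4]
finger_gap: 0.0616
```

Run:
```python
from h import *
s=r.capture('side'); save(s,'s9.png',(230,110,410,260),4)
p,R,st=pose(); print(np.round(p,4),st['contact_force'],st['moment'])
c=r.capture('wrist'); save(c,'w9.png')
lc,a=lid_wrist(c,'blue',p[2]+.023); print('lid in tool',1000*R.T@(np.array([*lc,p[2]])-p),a,'jaw',np.degrees(np.arctan2(R[1,1],R[0,1]))-90)
t=r.capture('top'); save(t,'top3.png',(250,140,430,270),4)
m=mask(t,'green'); print(m.sum()/255)
```

```text
[ 0.5462 -0.2515  0.1873] [-0.13970335  0.31850529 -3.29645628] [ 0.05268118 -0.00567073 -0.01681462]
far row 98 width 0.061122335 angles 17.112907 17.413223 ctr [ 0.5449 -0.2521] far [ 0.4748 -0.274 ]
lid in tool [-0.00152327 -0.24515815 -1.40978791] 17.26307 jaw 17.256561609829035
1359.0
```

View pics/s9.png

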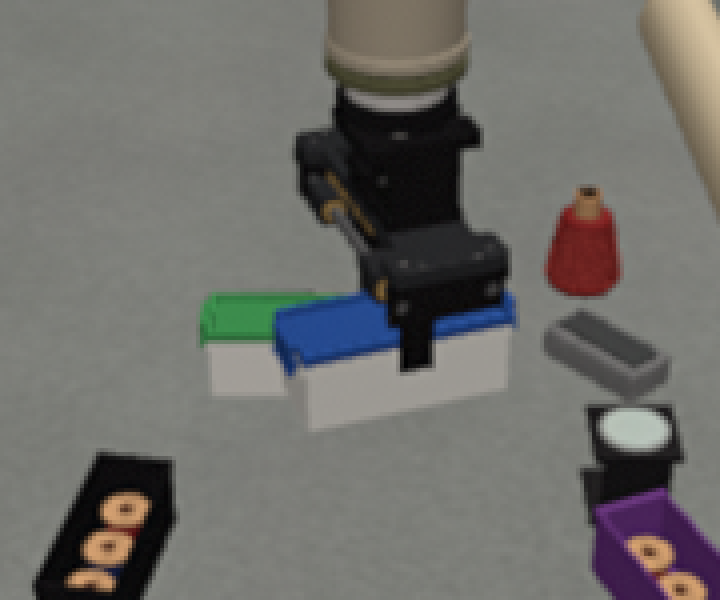

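View pics/w9.png

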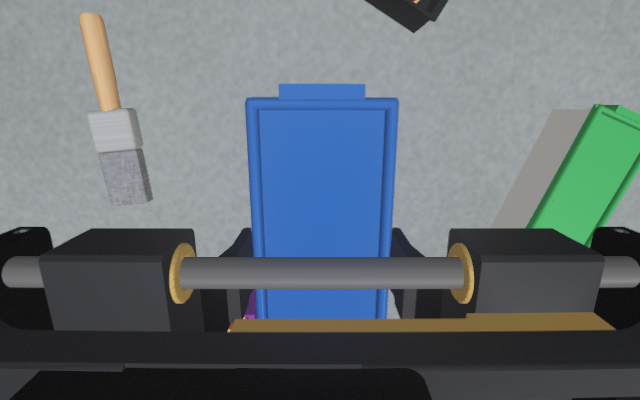

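The closed tub is lifted level: the side view shows it hanging straight, and the wrist view has the lid at columns 247–397, rows 98–320. I'll align with the twin and move beside it to measure both in one frame.

Run:
```python
from h import *
goto([.539,-.175,.20],-3.6+90)
```

```text
jaw now 107.26 x-axis [-2.3e-03  8.0e-04 -1.0e+00] pos [ 0.5452 -0.251   0.1852]
turn 20.86 shift(mm after turn) [-14.7  75.5 -11. ]
```

Emit:
carry_out(motion=[0.05, -0.005, 0, 0, 3, 0.05, -0.005, 0, 0, 4, 0.05, -0.005, 0, 0, 4, 0.05, 0, 0, 0, 4, 0.05, 0, 0, 0, 4, 0.05, 0, 0.015, -0.002, 1.9, 0.05, 0, 0.02, -0.003, 0, 0.05, 0, 0.02, -0.003, 0, 0.05, 0, 0.015, -0.003, 0, 0.05, 0, 0.005, 0, 0])

```text
time: 19.53
position: [0.5386, -0.1728, 0.2]
tool_rot: [0.022, 0.708, -0.021, 0.706]
contact_force: [0.4, -0.7, -3.6]
finger_gap: 0.0609
```

Emit:
carry_out(motion=[0.05, 0, 0, 0, 0, 0.05, 0, 0, 0, 0, 0.05, 0, 0, 0, 0, 0.05, 0, 0, 0, 0, 0.05, 0, 0, 0, 0])

```text
time: 19.95
position: [0.5391, -0.1769, 0.2017]
tool_rot: [0.023, 0.707, -0.023, 0.707]
contact_force: [-0.3, 0.9, -3.0]
finger_gap: 0.0612
```

Run:
```python
from h import *
c=r.capture('wrist'); save(c,'w10.png',(380,0,640,240),3)
save(c,'w10f.png')
p,R,st=pose(); print(np.round(p,4))
m=mask(c,'green'); m[:,:405]=0
cn=big(m); print(rect(c,cn,.068), cv2.boxPoints(cv2.minAreaRect(cn.astype(np.float32))).round(1).tolist())
lc,a=lid_wrist(c,'blue',p[2]+.023); print('lid in tool',1000*R.T@(np.array([*lc,p[2]])-p),a,'jaw',np.degrees(np.arctan2(R[1,1],R[0,1]))-90)
```

```text
[ 0.5392 -0.1767  0.2018]
[482.5 -32.6 157.1  63.6  -3.7] [[440.8999938964844, 201.1999969482422], [458.8999938964844, 9.399999618530273], [535.2000122070312, 16.5], [517.2000122070312, 208.39999389648438]]
far row 98 width 0.061096575 angles -3.7720032 -3.6625748 ctr [ 0.5379 -0.1776] far [ 0.4646 -0.1729]
lid in tool [ 2.90831825e-04 -1.01416339e+00 -1.20351171e+00] -3.7172852 jaw -3.709125062913998
```

View pics/w10.png

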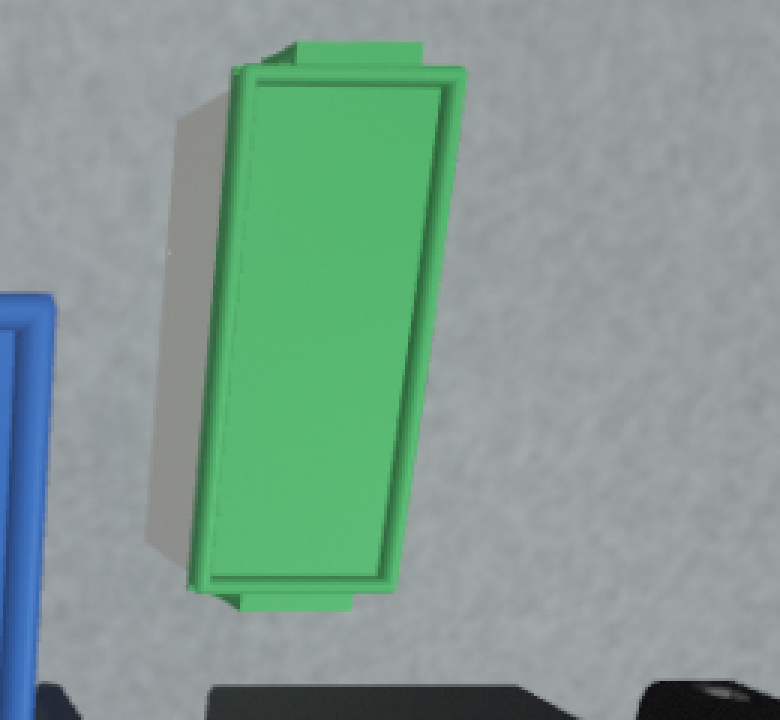

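View pics/w10f.png

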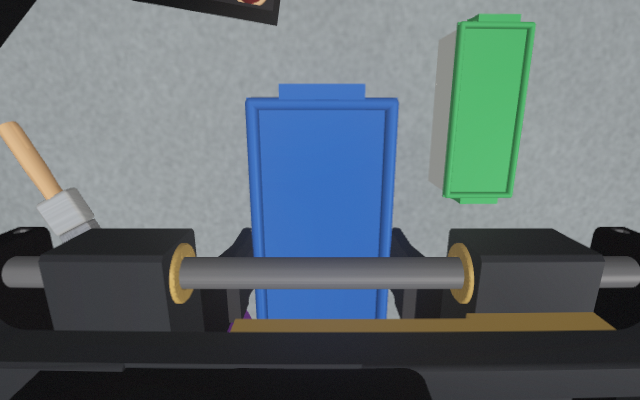

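The green lid's rim outline is clear: outer right edge from (535,22) to (512,197), end edges at rows about 22 and 197. Its left silhouette is the lid's lower edge at z = 0.060. I'll compute the twin pose relative to the held lid.

```bash
cat > tw.py <<'E'
from h import *
def edge(v,lv,i0):
    for i in range(len(v)-1):
        if (v[i]-lv)*(v[i+1]-lv)<=0 and v[i]!=v[i+1]: return i0+i+(lv-v[i])/(v[i+1]-v[i])
c=r.capture('wrist'); p,R,s=pose(); print(np.round(p,4))
im=c['color'].astype(int); G=im[:,:,1]-im[:,:,0]  # greenness
rows=range(40,185,12); cols=range(470,505,5)
L=[];Q=[]
for v in rows:
    u=np.nonzero(G[v,405:]>40)[0]+405; l,q=u[0],u[-1]
    L.append((edge(G[v,l-3:l+3],40,l-3),v)); Q.append((edge(G[v,q-1:q+4],40,q-1),v))
T=lambda x,z:(onplane(c,x,z)-p)@R
l,q=T(L,.060),T(Q,.068)
kl=np.polyfit(l[:,2],l[:,1],1);kq=np.polyfit(q[:,2],q[:,1],1)
print('tilts',np.degrees(np.arctan([kl[0],kq[0]])))
F=[(461,edge(G[12:30,461],40,12)),(528,edge(G[12:30,528],40,12)),(532,edge(G[12:30,532],40,12))]; N=[(448,edge(G[190:206,448],40,190)),(452,edge(G[190:206,452],40,190)),(508,edge(G[190:206,508],40,190)),(505,edge(G[190:206,505],40,190))]
print(F,N)
f,n=T(F,.068),T(N,.068); print('z',f[:,2],n[:,2])
zc=(f[:,2].mean()+n[:,2].mean())/2; 
print('len',n[:,2].mean()-f[:,2].mean(),'wid',np.polyval(kq,zc)-np.polyval(kl,zc))
yc=(np.polyval(kq,zc)+np.polyval(kl,zc))/2
lc,a=lid_wrist(c,'blue',p[2]+.023); o=R.T@(np.array([*lc,p[2]])-p)
print('twin in tool',1e3*yc,1e3*zc,'lid',1e3*o,'rel',1e3*(yc-o[1]),1e3*(zc-o[2]))
print('twin world',p+R@np.array([0,yc,zc]))
E
python3 tw.py
```

```text
[ 0.5392 -0.1765  0.2018]
tilts [0.13580111 0.03971946]
[(461, np.float64(21.244444444444444)), (528, np.float64(21.34328358208955)), (532, np.float64(21.36231884057971))] [(448, np.float64(197.7123287671233)), (452, np.float64(198.59183673469389)), (508, np.float64(197.55737704918033)), (505, np.float64(197.56666666666666))]
z [-0.13878144 -0.1393191  -0.13934948] [0.0077344  0.00856037 0.00759407 0.00760257]
len 0.14702286027063552 wid 0.06096838789449861
far row 98 width 0.06114079 angles -3.7913284 -3.6943054 ctr [ 0.538  -0.1774] far [ 0.4646 -0.1726]
twin in tool 141.71137561027246 -65.63857599997002 lid [ 1.96701581e-04 -1.01503771e+00 -1.18700499e+00] rel 142.72641331861493 -64.45157100646568
twin world [ 0.48283678 -0.03085402  0.20178189]
```

Emit:
carry_out(motion=[0.05, 0, 0.01, -0.0045, 0, 0.05, 0, 0.02, -0.009, 0, 0.05, 0, 0.025, -0.0115, 0, 0.05, 0, 0.025, -0.0115, 0, 0.05, 0, 0.025, -0.0115, 0, 0.05, 0, 0.02, -0.009, 0, 0.05, 0, 0.0127, -0.0055, 0, 0.05, 0, 0.005, -0.002, 0, 0.05, 0, 0, 0, 0, 0.05, 0, 0, 0, 0])

```text
time: 20.88
position: [0.4841, -0.0299, 0.202]
tool_rot: [0.022, 0.707, -0.023, 0.707]
contact_force: [0.0, -0.8, -3.5]
finger_gap: 0.0611
```

Emit:
carry_out(motion=[0.05, 0.015, 0, 0, 0, 0.05, 0.02, 0, 0, 0, 0.05, 0.02, 0, 0, 0, 0.05, 0.01, 0, 0, 0, 0.05, 0, 0, 0, 0, 0.05, 0, 0, 0, 0, 0.05, 0, 0, 0, 0])

```text
time: 21.47
position: [0.4848, -0.0298, 0.1379]
tool_rot: [0.023, 0.706, -0.023, 0.707]
contact_force: [0.1, 0.5, -2.9]
finger_gap: 0.0611
```

Run:
```python
from h import *
s=r.capture('side'); save(s,'s11.png',(250,130,370,220),6)
p,R,st=pose(); print(np.round(p,4),st['contact_force'])
t=r.capture('top'); save(t,'top4.png',(250,140,370,260),5)
c=r.capture('wrist')
lc,a=lid_wrist(c,'blue',p[2]+.023); print('lid in tool',1000*R.T@(np.array([*lc,p[2]])-p),a)
goto([.4828,-.0309,.108],86.3)
```

```text
[ 0.4849 -0.0296  0.1381] [ 0.69672287  0.36030285 -3.24794546]
far row 98 width 0.061112978 angles -3.779457 -3.462593 ctr [ 0.4836 -0.0302] far [ 0.4102 -0.0256]
lid in tool [-0.00259332 -0.70904415 -1.2665994 ] -3.621025
jaw now 86.35 x-axis [ 1.7e-03  3.0e-04 -1.0e+00] pos [ 0.4847 -0.0294  0.1379]
turn 0.05 shift(mm after turn) [29.9 -1.6 -1.8]
```

View pics/s11.png

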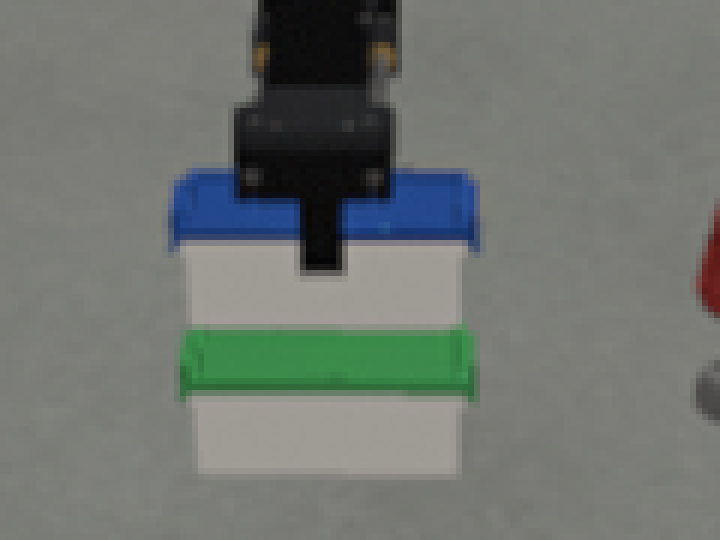

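View pics/top4.png

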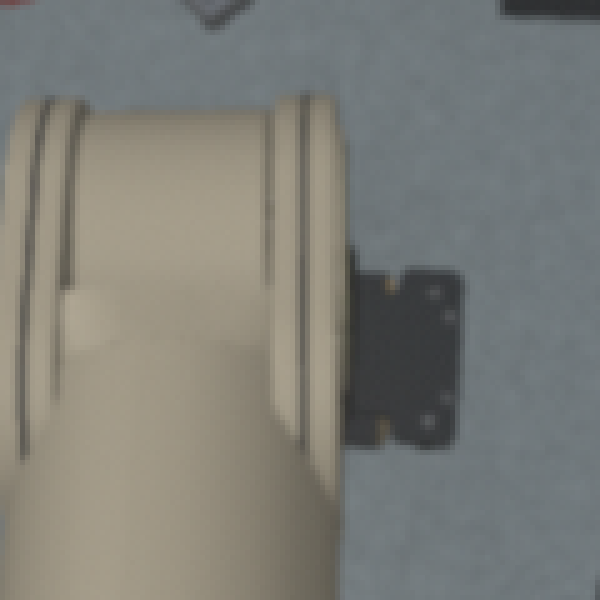

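Run:
```python
from h import *
s=r.capture('side'); im=s['color'].astype(int)
p=pose()[0]
def runs(v,f,u0=265,u1=345):
    u=np.nonzero(f(im[v,u0:u1]))[0]+u0; return u[0],u[-1]
white=lambda a:(a.min(1)>140)&(a[:,0]-a[:,2]<25)&(a.min(1)>a.max(1)-22)&(a[:,0]>150)
blu=lambda a:a[:,2]-a[:,0]>50
gr=lambda a:a[:,1]-a[:,0]>40
def vertx(u,v,yp):
    o,d=rays(s,[(u,v)]); t=(yp-o[1])/d[0,1]; return (o+d[0]*t)
for nm,f,vs,yp in [('upW',white,(172,175,178,181,183),-.031-.028),('loW',white,(198,201,204,207),-.031-.028)]:
    for v in vs:
        row=im[v].max(1); 
        a,b=runs(v,f); A=vertx(a-.5,v,yp+.005);B=vertx(b+.5,v,yp-.004)
        print(nm,v,a,b,'x %.4f %.4f mid %.4f w %.4f z %.3f'%(A[0],B[0],(A[0]+B[0])/2,B[0]-A[0],A[2]))
```

```text
upW 172 281 326 x 0.4148 0.5553 mid 0.4850 w 0.1405 z 0.141
upW 175 282 325 x 0.4173 0.5523 mid 0.4848 w 0.1350 z 0.130
upW 178 282 325 x 0.4168 0.5523 mid 0.4845 w 0.1356 z 0.119
upW 181 282 325 x 0.4162 0.5524 mid 0.4843 w 0.1362 z 0.108
upW 183 282 325 x 0.4158 0.5524 mid 0.4841 w 0.1366 z 0.101
loW 198 283 325 x 0.4160 0.5527 mid 0.4844 w 0.1367 z 0.044
loW 201 283 325 x 0.4154 0.5527 mid 0.4841 w 0.1373 z 0.032
loW 204 283 325 x 0.4148 0.5528 mid 0.4838 w 0.1380 z 0.021
loW 207 283 325 x 0.4142 0.5528 mid 0.4835 w 0.1386 z 0.009
```

The side view puts the upper tub about 0.5 mm too far in +x, and the wrist view gives 0.8 mm in x and 0.7 mm in y. I'll correct by about 0.6 mm each and lower.

Emit:
carry_out(motion=[0.05, 0.005, -0.0006, -0.0006, 0, 0.05, 0.008, 0, 0, 0, 0.05, 0.006, 0, 0, 0, 0.05, 0.003, 0, 0, 0, 0.05, 0, 0, 0, 0, 0.05, 0, 0, 0, 0])

```text
time: 22.17
position: [0.4832, -0.03, 0.1146]
tool_rot: [0.022, 0.707, -0.023, 0.707]
contact_force: [1.3, 0.6, -3.3]
finger_gap: 0.0607
```

Emit:
carry_out(motion=[0.05, 0.002, 0, 0, 0, 0.05, 0.002, 0, 0, 0, 0.05, 0, 0, 0, 0, 0.05, 0, 0, 0, 0])

```text
time: 22.5
position: [0.4833, -0.0299, 0.1108]
tool_rot: [0.023, 0.707, -0.022, 0.707]
contact_force: [0.4, 0.3, -2.3]
finger_gap: 0.061
```

Emit:
carry_out(motion=[0.05, 0.001, 0, 0, 0, 0.05, 0.001, 0, 0, 0, 0.05, 0, 0, 0, 0, 0.05, 0, 0, 0, 0])

```text
time: 22.83
position: [0.4833, -0.03, 0.1088]
tool_rot: [0.023, 0.707, -0.022, 0.707]
contact_force: [-0.7, 0.3, -3.3]
finger_gap: 0.061
```

Emit:
carry_out(motion=[0.05, 0.001, 0, 0, 0, 0.05, 0, 0, 0, 0, 0.05, 0, 0, 0, 0])

```text
time: 23.08
position: [0.4835, -0.03, 0.1084]
tool_rot: [0.023, 0.707, -0.022, 0.707]
contact_force: [-3.4, 0.1, 5.8]
finger_gap: 0.0609
```

Contact came at TCP z = 0.1084, as expected for a nested foot. I'll check the view before letting go.

Run:
```python
from h import *
s=r.capture('side'); save(s,'s12.png',(250,130,370,220),6)
p,R,st=pose(); print(np.round(p,4),st['contact_force'],st['moment'])
```

```text
[ 0.4835 -0.0299  0.1084] [-3.3232988   0.64454244  6.11235453] [-0.03368569  0.79856596 -0.03518703]
```

View pics/s12.png

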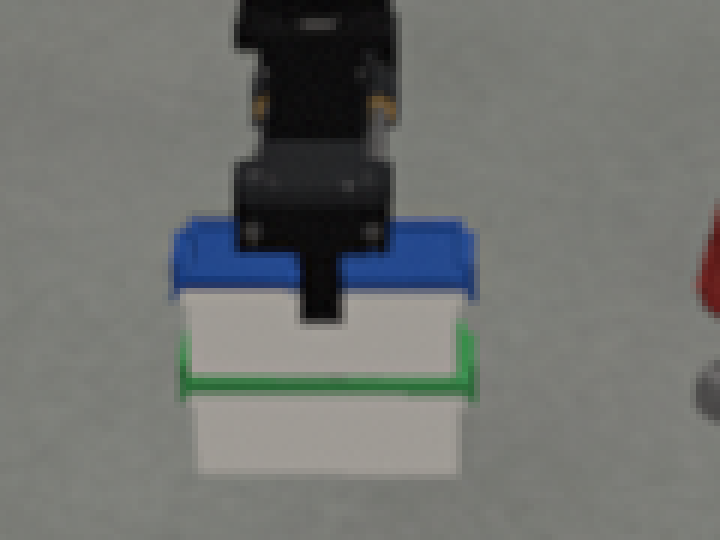

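The tub sits evenly in the green rim, with a uniform strip of rim showing at crop row 377–395. I'll release and rise.

Emit:
carry_out(motion=[0.062, 0, 0, 0, 0, 0.07, 0, 0, 0, 0, 0.087, 0, 0, 0, 0, 0.087, 0, 0, 0, 0, 0.087, 0, 0, 0, 0, 0.087, 0, 0, 0, 0, 0.087, 0, 0, 0, 0], force=10)

```text
time: 23.72
position: [0.4834, -0.03, 0.1078]
tool_rot: [0.023, 0.707, -0.022, 0.707]
contact_force: [1.0, 0.2, 0.5]
finger_gap: 0.0858
```

Emit:
carry_out(motion=[0.087, -0.01, 0, 0, 0, 0.087, -0.03, 0, 0, 0, 0.087, -0.04, 0, 0, 0, 0.087, -0.04, 0, 0, 0, 0.087, 0, -0.03, 0, 0, 0.087, 0, -0.04, 0, 0, 0.087, 0, -0.04, 0, 0, 0.087, 0, -0.04, 0, 0, 0.087, 0, -0.03, 0, 0, 0.087, 0, 0, 0, 0])

```text
time: 24.55
position: [0.4701, -0.2165, 0.229]
tool_rot: [0.025, 0.706, -0.026, 0.707]
contact_force: [0.1, -0.4, -0.1]
finger_gap: 0.0869
```

Emit:
carry_out(motion=[0.087, 0, 0, 0, 0, 0.087, 0, 0, 0, 0, 0.087, 0, 0, 0, 0, 0.087, 0, 0, 0, 0])

```text
time: 24.88
position: [0.4723, -0.2083, 0.228]
tool_rot: [0.022, 0.707, -0.022, 0.707]
contact_force: [0.7, 0.4, -0.7]
finger_gap: 0.087
```

Run:
```python
from h import *
s=r.capture('side'); save(s,'s13.png',(250,150,370,220),6)
t=r.capture('top'); save(t,'top5.png')
c=r.capture('wrist'); save(c,'w13.png')
p,R,st=pose(); print(np.round(p,4),st['contact_force'],st['finger_gap'])
print('blue at .161',rect(t,big(mask(t,'blue')),.161), 'wrist',rect(c,big(mask(c,'blue')),.161))
```

```text
[ 0.4721 -0.2089  0.2279] [-0.58883316  0.48533676  0.5097226 ] 0.08695972039814097
blue at .161 [479.9 -31.4 148.9  57.7  -3.8] wrist [449.1 -50.4  91.5  57.6  -3.6]
```

View pics/s13.png

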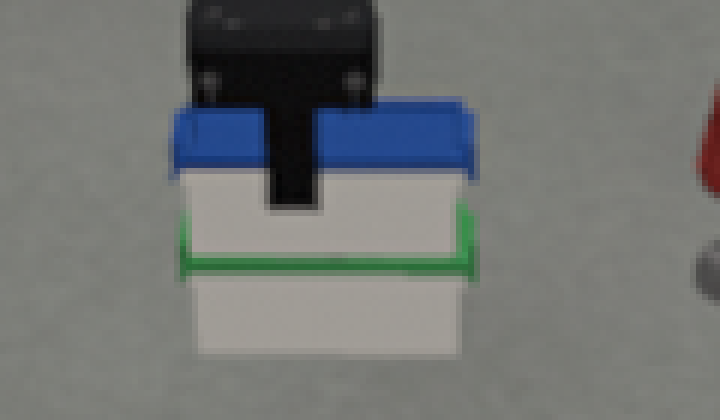

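View pics/top5.png

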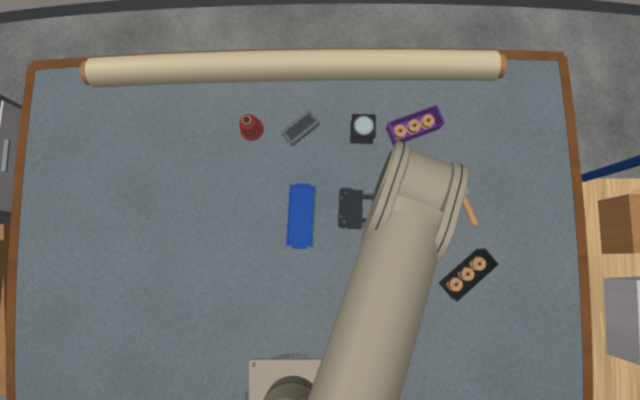

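View pics/w13.png

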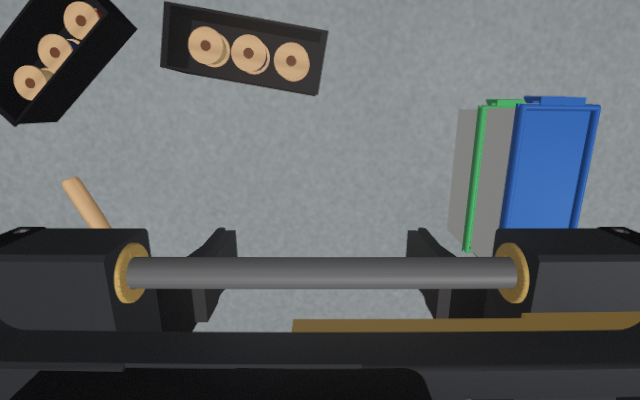

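The stack stands free and the bystanders are at their starting pixels in the top view (cone (250,127), weight (300,127), loupe (363,127)). Last, a numeric check of seating height and level, with the gripper moved clear first.

Emit:
carry_out(motion=[0.087, -0.02, -0.02, 0, 0, 0.087, -0.03, -0.02, 0, 0, 0.087, -0.03, -0.02, 0, 0, 0.087, -0.03, 0, 0, 0, 0.087, -0.03, 0, 0, 0, 0.087, 0, 0, 0, 0, 0.087, 0, 0, 0, 0, 0.087, 0, 0, 0, 0])

```text
time: 25.7
position: [0.4681, -0.2691, 0.3672]
tool_rot: [0.022, 0.707, -0.022, 0.707]
contact_force: [0.1, 0.2, 0.0]
finger_gap: 0.0871
```

Run:
```python
from h import *
s=r.capture('side'); im=s['color'].astype(int); save(s,'s14.png',(250,140,370,220),6)
def z(u,v,x0):
    # near lid side face: passes (.4835,-.031) offset -31mm, yaw -3.7
    o,d=rays(s,[(u,v)]); a=np.radians(-3.7); n=np.array([-np.sin(a),np.cos(a),0]); c0=np.array([.483,-.031,0])+n*x0
    t=((c0-o)@n)/(d[0]@n); return (o+d[0]*t)
def cr(v,i0):
    g=v.astype(float); lv=(g.max()+g.min())/2
    i=np.nonzero((g[:-1]-lv)*(g[1:]-lv)<=0)[0][0]; return i0+i+(lv-g[i])/(g[i+1]-g[i])
for u in (286,290,305,312,318,322):
    B=im[:,u,2]-im[:,u,0]; G=im[:,u,1]-im[:,u,0]
    vb=np.nonzero(B[140:200]>40)[0]; vg=np.nonzero(G[160:215]>25)[0]
    out=[]
    if len(vb): b=140+vb[-1]; e=cr(B[b-1:b+3],b-1); out.append(z(u,e,-.031).round(4).tolist())
    g0,g1=160+vg[0],160+vg[-1]; e=cr(G[g1-1:g1+3],g1-1); out.append(z(u,e,-.031).round(4).tolist())
    print(u,out)
```

```text
286 [[0.4309, -0.0587, 0.1238], [0.4279, -0.0585, 0.0591]]
290 [[0.4432, -0.0595, 0.1239], [0.4406, -0.0593, 0.0593]]
305 [[0.4893, -0.0625, 0.1236], [0.4879, -0.0624, 0.0596]]
312 [[0.5107, -0.0639, 0.1238], [0.5099, -0.0638, 0.0599]]
318 [[0.5291, -0.065, 0.124], [0.5288, -0.065, 0.0584]]
322 [[0.5414, -0.0658, 0.124], [0.5414, -0.0658, 0.0586]]
```

View pics/s14.png

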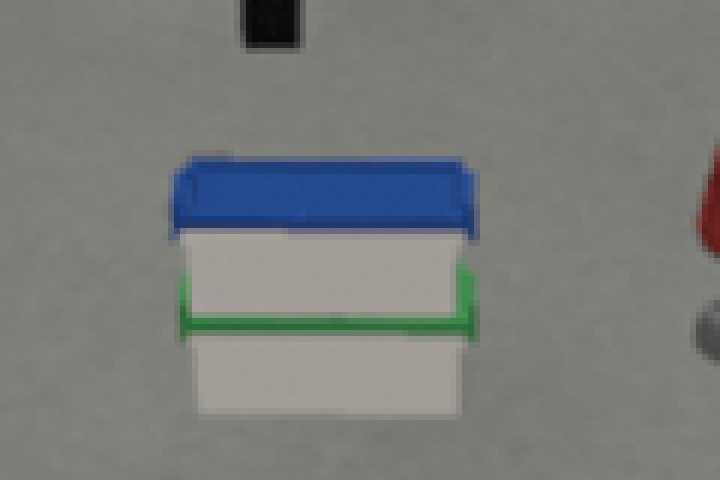

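```bash
python3 -c "
from bench import r
print(r.sign_off())"
```

```text
the job is handed in; nothing more can be done
None
```

I put the blue lid on the white tub, snapped both ends home, stacked the closed tub on the green-lidded one and let go. I handed the job in at about 26 s. The sign-off gave no verdict, so what follows is from my own checks.

- **Lid:** I pressed it down while still gripping it. The force peaked at about 9 N, fell as the clips snapped, then rose to 23 N against a hard stop. Pressing each end separately gave a rigid 63.4–63.5 mm height at 13–20 N; fully home is 63 mm.
- **Stack:** The tub came down nested, and the gripper's height change matched full nesting within about 0.5 mm. The stack is level, parallel and standing free.
- **Checks that disagreed a little:**
    - The side camera put the tub about 1.5 mm higher than nominal. That is within camera error, but close to the 1.8 mm limit.
    - The side camera put the tub about 1.5 mm toward −x in the rim, and the top camera suggested nearer 3 mm. The rim allows 2 mm of play and the limit is 6 mm.
- **Slip:** My first move had a typing error, 4 m instead of a few millimetres. The row limit cut it to about 42 mm, well clear of everything.
- **Bystanders:** The yarn cone, weight and loupe were at their starting pixels in the last top view. The arm partly hid the brush there, so I did not measure it again, but the arm never touched it.

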